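# Pack the ball-mill kit and put the scraper away

## Robot

A 6-joint arm with a two-finger parallel gripper is mounted at the origin on the work surface. World frame = base frame: x ahead of the robot, y to its left, z up, the work surface at z = 0. Lengths are in mm, angles in degrees, forces in N, time in s.
With the tool pointing down it reaches from about 300 to 850 mm from the base axis. Payload 4.2 kg.
Tool frame: the origin (TCP) lies on the centre line of the jaws, within the pads' length; the fingertips stand 14 mm ahead of it and the grasp point (between the pads) lies 5 mm behind it; z points along the fingers, y is the line along which they close (so a half turn about z gives the same grasp; the last joint's range is limited). The gripper opens to 91 mm and grips with 3 to 60 N. Pads are 32 mm wide; open, the fingers measure 118 mm over their backs; the gripper's body (76 mm by 178 mm) begins 60 mm behind the grasp point.
Start: joints at [67.437, 18.312, 89.639, -0, 72.044, -1.146], TCP at [209.967, 535.309, 227.976] pointing down, gripper open.
Joint ranges: [-177.97, 177.97], [-48.28, 115.42], [12.27, 149.76], [-77.06, 257.06], [2.81, 150.46], [-146.56, 146.56]. Speed limits (degrees/s): [147.25, 147.25, 180, 180, 180, 180].

## Interface

Orientations are given as [roll, pitch, yaw] about the fixed x, y, z axes, in that order (R = Rz(yaw) Ry(pitch) Rx(roll)).
In Python, from workcell import * gives the robot as it stands. The module is installed in compiled form; this text tells all that it offers.
- The arm moves only by the shell command python3 -m crank 'ROWS' [FORCE]. ROWS is JSON, a list of rows, each an object of numbers: "grip": the finger opening in m, from 0 to 0.0912; "x", "y", "z": the shift along the tool's x, y, z in m; "yaw": the turn about the tool's z in rad. In form: [{"grip": .., "x": .., "y": .., "z": .., "yaw": ..}, ...]. A call has exactly 5 rows; each row is the pose to reach, as a shift and turn from the pose commanded when the call began, along the tool's axes at that moment; what a row does not reach only later rows make up. A row lasts 1/12 s, in which the tool goes at most 41.7 mm and 7.16 degrees, less where a joint would pass 70% of its speed; a pose out of reach is approached as far as the arm can. A call with a gripper value outside its range is refused whole. The fingers move at their own pace and stop on an object; FORCE is the grip in N (left out, the last holds). Time passes only in rows, so rows that repeat a pose let the fingers close, or fill a call up. It gives the time, the measured TCP pose, the force, the opening and the grip force at its end, in the units of the state.
- state(): the state, without advancing time (a new reading comes with each control period).
- grab_frame(name): name is "scene" or "top" or "wrist"; returns the picture (400x640x3 uint8, red, green, blue); there is no depth.
- camera_model(name): a dict with "intrinsics" (3x3 intrinsics, pixels), "R" (3x3) and "t" (3): a world point X has camera coordinates R X + t. Camera axes: x right, y down, z forward; pixel columns grow to the right and rows downward; lengths in mm; the calibration is good to about 2 mm. A picture is of the moment at which its call begins: read the wrist's pose just before it. camera_model takes no time and is no camera call; for the wrist camera it gives the pose at the moment of the call.
- job_done(): hands the job in; it is judged then, once.
The state is a dict: "time_s": time; "qpos": joint angles; "qvel": joint speeds; "effort": joint torques, N m; "ee_pos": TCP position; "ee_rot": TCP orientation; "force": force on the tool from outside, world axes, zero at the start; "torque": the same for the moment, N m; "gripper_width": finger opening in mm; "gripper_force": force on a finger pad.
Only numpy, scipy, OpenCV 4.12 (cv2) and the standard library are available. Lean on these libraries where they do the work, as an engineer would, in place of code of your own. Each camera call takes 0.05 s, during which the arm holds its last target. There are 200 camera calls.

## Task

The milling is finished and the kit goes back into its crate: take out the scraper that was left lying in the crate and slide it blade first, fully home, into the free slot of the slanted wooden rack. Pack every grinding jar and every white bottle or canister on the table into the crate, each standing upright and flat on the crate's floor (the full kit fits only in two neat rows). Leave the other things on the bench where they are.

Things in the scene. Friction and masses are not known exactly. Their poses are not given: they have to be found in the camera images.
- crate: open grey plastic crate, fixed: outside 216 (x) x 144 (y) x 56 high, walls and floor 6 thick, so inside 204 x 132, 50 deep. Origin: centre of its underside, on the table; x along its length
- crate_floor (a point): centre of the crate's inner floor, axes as the crate's. The full kit of six just fits as two rows along x: oblong + slim (its 38 along x) + one 60 mm item in one row, the other three 60 mm items in the second row, with about 4 mm between things and walls
- jar1: round steel grinding jar, 60 dia, 0.4 to 0.75 kg. On its flat shoulder, 60 above its underside, stands a central round lid boss, 30 dia and 26 high (top at 86), to grip it by from above; the fingertips can stay above the shoulder. It stands upright on the table at the start. Origin: centre of its underside, z up. May be absent
- jar2: second jar, same as jar1. May be absent
- square1: square white plastic bottle, body 60 (x) x 60 (y), about 0.25 kg. On its flat shoulder, 60 above its underside, stands a central round black cap, 30 dia and 26 high (top at 86), to grip it by from above; the fingertips can stay above the shoulder. It stands upright on the table at the start. Origin: centre of its underside, z up. May be absent
- square2: second square bottle, same as square1. May be absent
- slim: flat white plastic bottle, body 38 (x) x 60 (y), about 0.16 kg. On its flat shoulder, 60 above its underside, stands a central round black cap, 30 dia and 26 high (top at 86), to grip it by from above; the fingertips can stay above the shoulder. It stands upright on the table at the start. Origin: centre of its underside, z up. May be absent
- oblong: long white plastic canister, body 90 (x) x 60 (y), about 0.4 kg. On its flat shoulder, 60 above its underside, stands a central round black cap, 30 dia and 26 high (top at 86), to grip it by from above; the fingertips can stay above the shoulder. It stands upright on the table at the start. Origin: centre of its underside, z up. May be absent
- scraper: flat hand scraper, 0.15 kg, lying in the crate. Wooden handle 105 long (x -52 to 52), 26 wide (y), 20 thick (z 0 to 20); steel blade 80 long (x -132 to -52), 58 wide, 4 thick, at mid height of the handle (z 8 to 12), pointing to -x. Origin: under the middle of the handle; balance point about 35 from it towards the blade. At the start the blade points to the robot's side
- scraper_tip (a point): middle of the blade's end edge (x -132.5, z 10 in the scraper's frame)
- rack: wooden scraper rack, fixed, 162 wide (y), 10 mm base, two wide slots side by side, slanting 35 degrees down from the mouth towards the rack's -x. The +y slot holds a spatula (part of the rack; handle 22 wide sticks out 95). The -y slot, centre y -38, is free: 66 wide, 10 high, 100 deep; its upper lip begins 8 further in than the lower sill. Origin: centre of base on the table, z up
- slot_mouth (a point): centre of the free slot at the end of its lower sill, at x 50, y -38, z 100 in the rack's frame (axes as the rack's, not slanted)
- slot_home (a point): where the middle of the blade's end edge is when the scraper is fully home (handle shoulder against the mouth): 80 down the slot from slot_mouth, on the slot's mid plane; the resting blade may lie 3 lower
- beaker: low empty glass beaker, 56 dia x 58 high, among the kit; leave it where it is
- sieve: small round sieve pan, 96 dia x 32, beyond the crate; leave it
- flask: small conical glass flask, 68 dia x 100 high; leave it
- scoop: long steel scoop lying on the table beyond the crate; leave it
- sparering: steel ring lying flat, 68 dia x 12; leave it
- mortar: white mortar bowl, 96 dia x 50; leave it
Not all that is in view belongs to the job. Leave any red look-alike of the jar2 alone.

How it is judged:
By the outcome, as a careful person would: the job done as asked, in the order asked, and still so for the second after the job is handed in, with the robot touching nothing.
Of jar1, jar2, square1, square2, slim, oblong only 5 to 6 are there at a start; the rules pass over those that are not, and their reading is None.
At some moment in a run one of jar1, jar2, square1, square2, oblong may be knocked a few centimetres aside while the robot is not near it.
It also fails if it takes over 210 s, if anything falls off the work surface, if the arm or the gripper's body presses on something with over 40 N, if the wrist force passes 120 N, or if a joint passes its speed limit or range.

## Working session

There is one attempt and no reset: what is moved stays moved. The work goes in short steps, Python scripts to look and compute and a shell command to move; the robot and the scene stay as the last step left them, time stands still between calls to the robot, and variables do not carry over. Pictures are saved under pics/ and viewed, at most 14 in all, crops included, and the job is handed in when it is done.

```bash
mkdir -p pics; cat > h.py <<'E'
from workcell import *
import numpy as np, cv2
def save(n,f,crop=None,s=1):
    im=grab_frame(n); o=im if crop is None else im[crop[1]:crop[3],crop[0]:crop[2]]
    if s!=1:o=cv2.resize(o,None,fx=s,fy=s,interpolation=cv2.INTER_CUBIC)
    cv2.imwrite('pics/'+f,cv2.cvtColor(o,cv2.COLOR_RGB2BGR)); return im
def ray(c,u,v):
    K=np.array(c['intrinsics']);R=np.array(c['R']);t=np.array(c['t'])
    d=R.T@np.linalg.solve(K,[u,v,1.]); return -R.T@t,d/np.linalg.norm(d)
def onz(c,u,v,z):
    o,d=ray(c,u,v); return o+d*(z-o[2])/d[2]
def tri(r1,r2):
    (a,d),(b,e)=r1,r2
    s=np.linalg.lstsq(np.c_[d,-e],b-a,rcond=None)[0]
    p,q=a+s[0]*d,b+s[1]*e; return (p+q)/2,np.linalg.norm(p-q)
def proj(c,X):
    x=np.array(c['intrinsics'])@(np.array(c['R'])@np.array(X,float)+np.array(c['t'])); return x[:2]/x[2]
E
python3 - <<'E'
from h import *
for n in('scene','top'):
    im=save(n,n+'0.png',s=1.25); np.save(n+'0.npy',im); c=camera_model(n)
    print(n,np.round(c['intrinsics'],1).tolist(),np.round(ray(c,320,200),2))
print(state())
E
```

```text
scene [[383.6, 0.0, 320.7], [0.0, 383.6, 208.2], [0.0, 0.0, 1.0]] [[ 1.0822e+03 -4.6242e+02  7.8104e+02]
 [-5.4000e-01  4.3000e-01 -7.2000e-01]]
top [[383.4, 0.0, 315.0], [0.0, 383.4, 191.4], [0.0, 0.0, 1.0]] [[ 3.81320e+02 -5.33300e+01  1.02113e+03]
 [ 1.70000e-01  1.00000e-02 -9.80000e-01]]
{'time_s': 0.1, 'qpos': array([ 6.74367949e+01,  1.83465761e+01,  8.96990810e+01, -1.21398797e-05,
        7.20449759e+01, -1.14609503e+00]), 'qvel': array([ 0.06074746, -0.05084021, -0.23622225, -0.08930696,  0.05472576,
        0.00095197]), 'effort': array([-1.68372558e-04, -4.13334739e+01, -2.32509828e+01,  7.27690221e-02,
        4.21291986e-02, -7.11916687e-05]), 'ee_pos': array([209.79814347, 534.89235491, 227.2206732 ]), 'ee_rot': array([-1.79909385e+02, -1.80128122e-03,  1.58582892e+02]), 'force': array([-0.08640288,  0.75407883,  0.4891974 ]), 'torque': array([ 1.14011887e-02,  2.66014324e-02, -1.15582761e-05]), 'gripper_force': 0.0, 'gripper_width': 91.36359978228907}
```

View pics/top0.png

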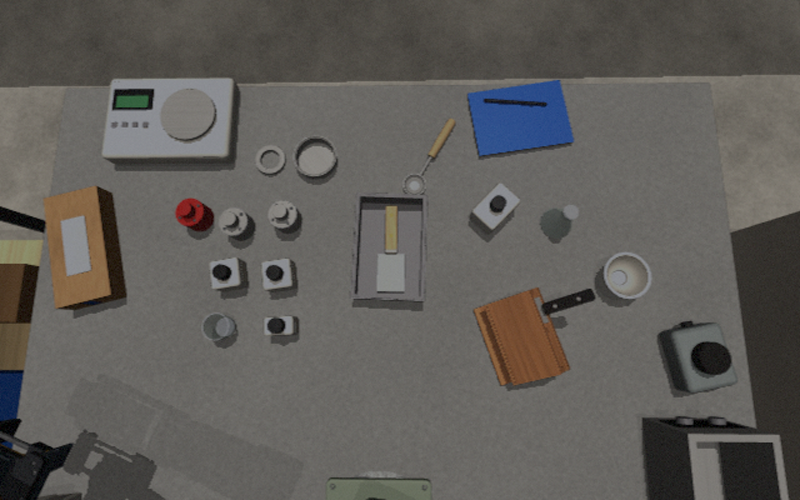

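View pics/scene0.png

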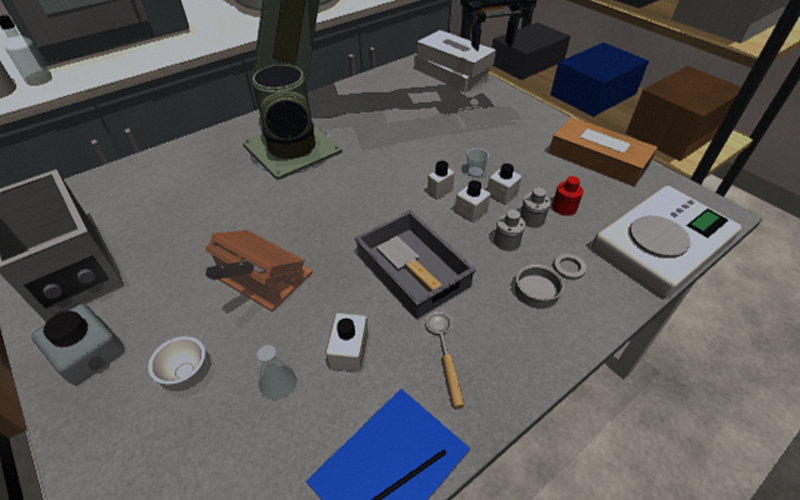

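Top view (1.25× pixels): jars at (235,222) and (283,215), with the red look-alike at (192,213). Squares are at (225,273) and (277,273), slim at (280,325), beaker at (218,327), oblong at (495,207). The scraper lies in the crate with its handle at (391,230) and blade at (390,273). The rack is at (522,337), with the spatula at (570,302). All six kit items are there.

Possible mix-ups:
- **Scraper:** scoop (440,140), spatula (570,302) and pen (515,103). I choose (391,230), the only one inside the crate with a flat blade.
- **Jars:** the red one (192,213), excluded.
- **Oblong:** the grey appliance (700,355), excluded.

```bash
python3 - <<'E'
from h import *
ct=camera_model('top'); cs=camera_model('scene')
T=np.load('top0.npy');S=np.load('scene0.npy')
P={'jar_a':(235,218,513,215),'jar_b':(283,209,538,193),'sq_a':(222,272,473,186),'sq_b':(275,272,507,169),'slim':(277,325,442,165),'obl':(497,203,346,323)}
for k,p in P.items():
    X=onz(ct,p[0]/1.25,p[1]/1.25,86)
    print(k,X.round(0))
# triangulate caps roughly with centroid of dark pixels; pair by projecting
def dark(im,u,v,r=11):
    x0,y0=int(u)-r,int(v)-r; w=im[y0:y0+2*r+1,x0:x0+2*r+1].astype(int).sum(2)<105
    n,l,st,ce=cv2.connectedComponentsWithStats(w.astype(np.uint8)); i=1+np.argmax(st[1:,4]); return ce[i]+[x0,y0],st[i,4]
for k,s in {'sq_a':(475,187),'sq_b':(507,170),'slim':(442,165),'obl':(346,326)}.items():
    p=P[k]; a,na=dark(T,p[0]/1.25,p[1]/1.25)
    X0=onz(ct,*a,75); q=proj(cs,X0); b,nb=dark(S,*q)
    print(k,a.round(1),na,b.round(1),nb,[x.round(1) if hasattr(x,'round') else x for x in tri(ray(ct,*a),ray(cs,*b))])
# crate corners (top rim z 56), scraper points z16
for n,u,v,z in [('c',355,195,56),('c',427,195,56),('c',425,300,56),('c',352,300,56),('h end',391,206,26),('h/b',391,254,26),('tip',390,292,18),('rackTL',474,308,100),('rackTR',539,289,100),('rBR',569,368,100),('rBL',500,384,60),('spat',593,294,150),('spat0',545,307,110)]:
    print(n,onz(ct,u/1.25,v/1.25,z).round(0))
for n,f,cr in(('top','rack_t.png',(360,210,500,320)),('scene','rack_s.png',(150,170,270,260))):
    im=(T if n=='top' else S)[cr[1]:cr[3],cr[0]:cr[2]]
    cv2.imwrite('pics/'+f,cv2.cvtColor(cv2.resize(im,None,fx=5,fy=5,interpolation=cv2.INTER_CUBIC),cv2.COLOR_RGB2BGR))
a=cv2.imread('pics/rack_t.png');b=cv2.imread('pics/rack_s.png');b=cv2.resize(b,(700,525))
cv2.imwrite('pics/rack.png',cv2.resize(np.hstack([a,cv2.copyMakeBorder(b,0,25,0,0,0)]),(1400*4//7,550*4//7)))
E
```

```text
jar_a [611. 292.  86.]
jar_b [629. 195.  86.]
sq_a [501. 310.  86.]
sq_b [501. 204.  86.]
slim [398. 195.  86.]
obl [ 641. -237.   86.]
sq_a [177.3 217.4] 117 [405.  136.5] 102 [array([502.5, 314.2,  77.7]), np.float64(0.7)]
sq_b [220.3 219. ] 55 [379.1 150.4] 110 [array([499.7, 207.7,  75.5]), np.float64(3.5)]
slim [222.  261.1] 52 [353.  134.4] 97 [array([396.4, 198.2,  76.2]), np.float64(3.9)]
obl [395.4 166.2] 28 [276.5 262.4] 175 [array([ 635.7, -236.2,   65.4]), np.float64(1.9)]
c [667.  52.  56.]
c [667. -98.  56.]
c [449. -92.  56.]
c [448.  54.  56.]
h end [651. -22.  26.]
h/b [547. -23.  26.]
tip [468. -21.  18.]
rackTL [ 431. -183.  100.]
rackTR [ 467. -308.  100.]
rBR [ 321. -355.  100.]
rBL [ 288. -234.   60.]
spat [ 453. -390.  150.]
spat0 [ 432. -314.  110.]
```

View pics/rack.png

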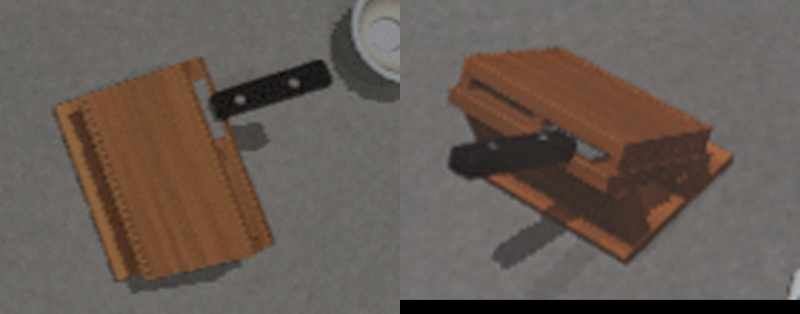

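The crop shows the rack mouth facing the lower right (world −y, slightly +x). The free slot is at the lower end of the mouth edge, around crop (255,200), and the spatula is at the other end, around (215,100). I'll move the wrist camera above the crate.

```bash
cat >> h.py <<'E'
def plan(x,y,z,yaw=None):
    s=state(); p=s['ee_pos']; w=np.radians(s['ee_rot'][2]); d=np.array([x,y,z])-p
    t=np.array([np.cos(w)*d[0]+np.sin(w)*d[1], np.sin(w)*d[0]-np.cos(w)*d[1], -d[2]])
    n=np.linalg.norm(t); 
    tw='' if yaw is None else -((yaw-s['ee_rot'][2]+180)%360-180)
    print('t',round(s['time_s'],1),'pos',p.round(1),'yaw',round(s['ee_rot'][2],2),'j6',round(s['qpos'][5],1),'| shift m',(t/1000).round(4),'n',round(n), 'calls',int(np.ceil(n/200)), 'turn rad',tw and round(np.radians(tw),4))
E
python3 - <<'E'
from h import *
c=camera_model('wrist'); s=state(); o,d=ray(c,320,200)
print(np.round(c['intrinsics'],0).tolist(),o.round(1),d.round(3),np.round(c['R'],2).tolist())
plan(540,-20,330,180)
E
```

```text
[[330.0, 0.0, 323.0], [0.0, 330.0, 201.0], [0.0, 0.0, 1.0]] [143.9 560.2 384.3] [ 0.224 -0.1   -0.969] [[0.37, 0.93, -0.0], [0.9, -0.35, 0.25], [0.23, -0.09, -0.97]]
t 0.1 pos [209.8 534.9 227.2] yaw 158.58 j6 -1.1 | shift m [-0.51   -0.396  -0.1028] n 654 calls 4 turn rad -0.3738
```

```bash
for i in 1 2 3 4; do python3 -m crank '[{"x":-0.026,"y":-0.02,"z":-0.006,"grip":0.09},{"x":-0.051,"y":-0.04,"z":-0.01,"grip":0.09},{"x":-0.077,"y":-0.06,"z":-0.015,"grip":0.09},{"x":-0.102,"y":-0.08,"z":-0.02,"grip":0.09},{"x":-0.128,"y":-0.099,"z":-0.026,"grip":0.09}]' | tail -1; done
python3 -m crank '[{"yaw":-0.1,"grip":0.05},{"yaw":-0.2,"grip":0.05},{"yaw":-0.3,"grip":0.05},{"yaw":-0.374,"grip":0.05},{"yaw":-0.374,"grip":0.05}]' | tail -1
python3 - <<'E'
from h import *
plan(540,-20,330,180)
im=save('wrist','w1.png',s=1.25); np.save('w1.npy',im); 
c=camera_model('wrist'); import pickle; pickle.dump(c,open('w1.pkl','wb'))
E
```

```text
t 0.1 pos [209.8 534.9 227.2] yaw 158.58 j6 -1.1 | shift m [-0.51   -0.396  -0.1028] n 654 calls 4 turn rad -0.3738validation failed for argument at $[0]...
validation failed for argument at $[0]...
validation failed for argument at $[0]...
validation failed for argument at $[0]...
validation failed for argument at $[0]...
```

View pics/w1.png

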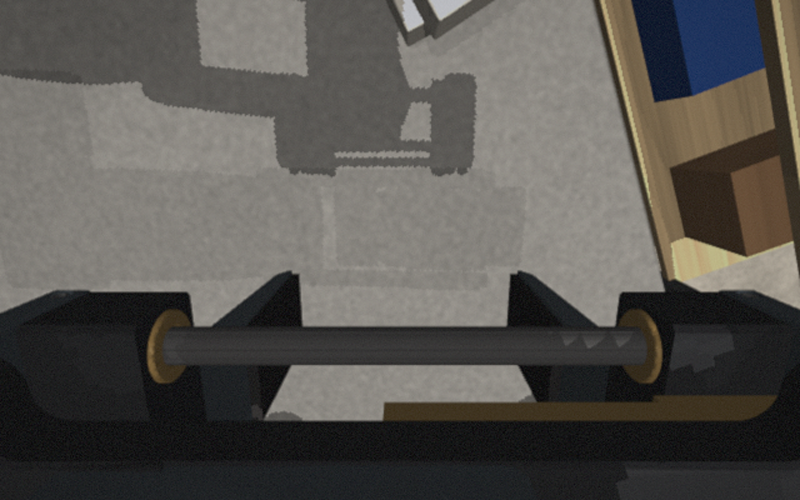

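The move was refused because every row needs all five keys, and this picture only shows the wrist view at the start pose. Image up is tool +x and the fingers fill the lower half. I'll resend with full rows, ending beyond the crate so it lies in the upper half.

```bash
for i in 1 2 3 4; do python3 -m crank '[{"x":-0.029,"y":-0.02,"z":-0.006,"yaw":0,"grip":0.05},{"x":-0.058,"y":-0.04,"z":-0.01,"yaw":0,"grip":0.05},{"x":-0.087,"y":-0.06,"z":-0.015,"yaw":0,"grip":0.05},{"x":-0.116,"y":-0.08,"z":-0.02,"yaw":0,"grip":0.05},{"x":-0.146,"y":-0.1,"z":-0.026,"yaw":0,"grip":0.05}]' | tail -1; done
python3 -m crank '[{"x":0,"y":0,"z":0,"yaw":-0.1,"grip":0.05},{"x":0,"y":0,"z":0,"yaw":-0.2,"grip":0.05},{"x":0,"y":0,"z":0,"yaw":-0.3,"grip":0.05},{"x":0,"y":0,"z":0,"yaw":-0.374,"grip":0.05},{"x":0,"y":0,"z":0,"yaw":-0.374,"grip":0.05}]' | tail -1
python3 - <<'E'
from h import *
plan(640,-20,330,180)
im=save('wrist','w2.png',s=1.25); np.save('w2.npy',im); 
c=camera_model('wrist'); import pickle; pickle.dump(c,open('w2.pkl','wb'))
E
```

```text
gripper_force: 0.0
gripper_force: 0.0
gripper_force: 0.0
gripper_force: 0.0
gripper_force: 0.0
t 2.2 pos [607.5 -50.5 331.4] yaw -179.94 j6 -95.9 | shift m [-0.0325  0.0305  0.0014] n 45 calls 1 turn rad 0.0011
```

View pics/w2.png

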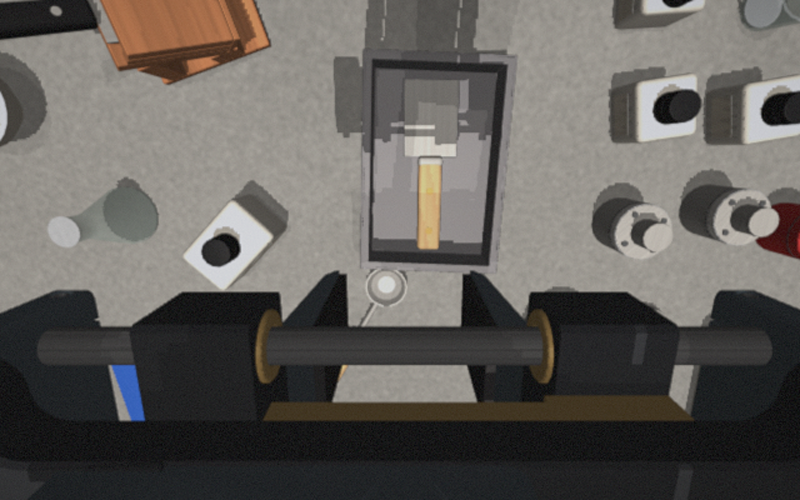

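The wrist view shows the crate rim corners at about (369,52), (516,56), (497,271) and (361,268). The scraper handle runs (430,160)→(428,248) and the blade (404–458, 80–155). The kit is on the right and the oblong is at (230,245).

```bash
cat >> h.py <<'E'
import pickle
def wood(im,box):
    x0,y0,x1,y1=box; h=cv2.cvtColor(im[y0:y1,x0:x1],cv2.COLOR_RGB2HSV)
    m=((h[...,0]>12)&(h[...,0]<32)&(h[...,1]>75)&(h[...,2]>90)).astype(np.uint8)
    n,l,st,ce=cv2.connectedComponentsWithStats(m); i=1+np.argmax(st[1:,4]); c=max(cv2.findContours((l==i).astype(np.uint8),0,2)[0],key=cv2.contourArea)
    return cv2.minAreaRect((c.reshape(-1,2)+[x0,y0]).astype(np.float32)),st[i,4]
E
python3 - <<'E'
from h import *
W=np.load('w2.npy');cw=pickle.load(open('w2.pkl','rb'));T=np.load('top0.npy');ct=camera_model('top');cs=camera_model('scene');S=np.load('scene0.npy')
for u,v in[(369,52),(516,56),(497,271),(361,268)]: print('rim',onz(cw,u/1.25,v/1.25,56).round(1))
r,n=wood(W,(325,120,365,205)); print(r,n)
for q in cv2.boxPoints(r): print(' handle',onz(cw,*q,26).round(1))
r2,n2=wood(T,(300,160,325,205)); print(r2,n2)
r3,n3=wood(S,(310,195,360,240)); print(r3,n3)
for q in cv2.boxPoints(r2): print(' top',onz(ct,*q,26).round(1))
print('centre w-t',tri(ray(cw,*r[0]),ray(ct,*r2[0])),'t-s',tri(ray(ct,*r2[0]),ray(cs,*r3[0])),'w-s',tri(ray(cw,*r[0]),ray(cs,*r3[0])))
for u,v in[(404,155),(457,157),(404,80),(460,80)]: print('blade',onz(cw,u/1.25,v/1.25,18).round(1))
E
```

```text
rim [449. -84.  56.]
rim [452.9  58.1  56. ]
rim [670.1  51.2  56. ]
rim [666.2 -97.9  56. ]
((343.0, 165.5), (67.0, 18.0), 90.0) 1209
 handle [557.3 -35.6  26. ]
 handle [557.3 -10.9  26. ]
 handle [652.3  -9.1  26. ]
 handle [652.2 -35.1  26. ]
((312.5, 181.5), (33.0, 9.0), 90.0) 316
((339.0532531738281, 219.47154235839844), (30.604639053344727, 8.558601379394531), 43.451839447021484) 251
 top [650.6  -9.5  26. ]
 top [650.6 -33.6  26. ]
 top [560.6 -33.9  26. ]
 top [560.6 -10.1  26. ]
centre w-t (array([601.7460364 , -22.89874336,  40.356306  ]), np.float64(1.4376009364109694)) t-s (array([603.1406822 , -23.40882187,  30.86607709]), np.float64(3.5429254163141004)) w-s (array([602.40108566, -23.77364111,  30.20993543]), np.float64(1.956468717706899))
blade [546.7 -50.4  18. ]
blade [549.    8.6  18. ]
blade [468.8 -50.2  18. ]
blade [469.    9.5  18. ]
```

```bash
python3 -m crank '[{"x":-0.0175,"y":0.028,"z":0.03,"yaw":0,"grip":0.05},{"x":-0.0175,"y":0.028,"z":0.065,"yaw":0,"grip":0.05},{"x":-0.0175,"y":0.028,"z":0.1,"yaw":0,"grip":0.05},{"x":-0.0175,"y":0.028,"z":0.135,"yaw":0,"grip":0.05},{"x":-0.0175,"y":0.028,"z":0.17,"yaw":0,"grip":0.05}]' 
python3 -m crank '[{"x":0,"y":0,"z":0.03,"yaw":0,"grip":0.05},{"x":0,"y":0,"z":0.05,"yaw":0,"grip":0.05},{"x":0,"y":0,"z":0.07,"yaw":0,"grip":0.05},{"x":0,"y":0,"z":0.08,"yaw":0,"grip":0.05},{"x":0,"y":0,"z":0.08,"yaw":0,"grip":0.05}]' |tail -1
python3 - <<'E'
from h import *
plan(625,-22.5,23,180)
im=save('wrist','w3.png',crop=(160,0,480,240),s=2.4); np.save('w3.npy',im); 
c=camera_model('wrist'); pickle.dump(c,open('w3.pkl','wb'))
E
```

```text
time_s: 2.7
ee_pos: [624.8, -21.9, 160.4]
ee_rot: [180.0, 0.0, 179.9]
force: [0.0, -0.3, -0.4]
gripper_width: 49.6
gripper_force: 0.0
gripper_force: 0.0
t 3.1 pos [623.4 -22.1  79.4] yaw 179.95 j6 -93.0 | shift m [-0.0016 -0.0004  0.0564] n 56 calls 1 turn rad -0.0009
```

View pics/w3.png

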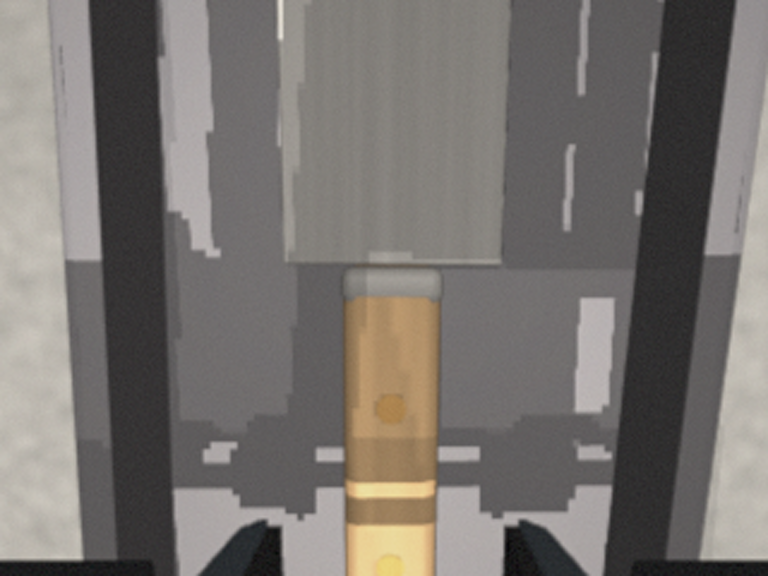

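The close crop shows the scraper's handle and blade, centred (column 391) between the fingertips (265 and 520), so the choice is right. I'll descend and grip it.

```bash
python3 -m crank '[{"x":-0.0015,"y":0,"z":0.02,"yaw":0,"grip":0.05},{"x":-0.0015,"y":0,"z":0.04,"yaw":0,"grip":0.05},{"x":-0.0015,"y":0,"z":0.055,"yaw":0,"grip":0.05},{"x":-0.0015,"y":0,"z":0.055,"yaw":0,"grip":0.05},{"x":-0.0015,"y":0,"z":0.055,"yaw":0,"grip":0.05}]' 
python3 -m crank '[{"x":0,"y":0,"z":0,"yaw":0,"grip":0.02},{"x":0,"y":0,"z":0,"yaw":0,"grip":0.01},{"x":0,"y":0,"z":0,"yaw":0,"grip":0.01},{"x":0,"y":0,"z":0,"yaw":0,"grip":0.01},{"x":0,"y":0,"z":0,"yaw":0,"grip":0.01}]' 4
python3 -m crank '[{"x":0,"y":0,"z":0,"yaw":0,"grip":0.01},{"x":0,"y":0,"z":0,"yaw":0,"grip":0.01},{"x":0,"y":0,"z":0,"yaw":0,"grip":0.01},{"x":0,"y":0,"z":0,"yaw":0,"grip":0.01},{"x":0,"y":0,"z":0,"yaw":0,"grip":0.01}]' 4
```

```text
time_s: 3.58
ee_pos: [627.2, -22.3, 27.9]
ee_rot: [180.0, 0.1, 180.0]
force: [0.8, -0.3, -0.0]
gripper_width: 49.8
gripper_force: 0.0
time_s: 4.0
ee_pos: [627.2, -22.4, 28.0]
ee_rot: [-180.0, 0.1, -180.0]
force: [-0.6, 0.3, 3.5]
gripper_width: 25.9
gripper_force: 4.0
time_s: 4.42
ee_pos: [627.1, -22.3, 27.3]
ee_rot: [180.0, 0.1, -180.0]
force: [-0.4, -0.9, 5.3]
gripper_width: 26.1
gripper_force: 4.0
```

```bash
python3 -m crank '[{"x":0,"y":0,"z":0,"yaw":0,"grip":0.04},{"x":0,"y":0,"z":0,"yaw":0,"grip":0.04},{"x":0,"y":0,"z":0.004,"yaw":0,"grip":0.04},{"x":0,"y":0,"z":0.004,"yaw":0,"grip":0.04},{"x":0,"y":0,"z":0.004,"yaw":0,"grip":0.04}]' 
python3 -m crank '[{"x":0,"y":0,"z":0,"yaw":0,"grip":0.02},{"x":0,"y":0,"z":0,"yaw":0,"grip":0.01},{"x":0,"y":0,"z":0,"yaw":0,"grip":0.01},{"x":0,"y":0,"z":0,"yaw":0,"grip":0.01},{"x":0,"y":0,"z":0,"yaw":0,"grip":0.01}]' 4
python3 -m crank '[{"x":0.002,"y":0,"z":-0.01,"yaw":0,"grip":0.01},{"x":0.003,"y":0,"z":-0.02,"yaw":0,"grip":0.01},{"x":0.004,"y":0,"z":-0.03,"yaw":0,"grip":0.01},{"x":0.006,"y":0,"z":-0.04,"yaw":0,"grip":0.01},{"x":0.006,"y":0,"z":-0.04,"yaw":0,"grip":0.01}]' 4
python3 - <<'E'
from h import *
im=save('wrist','w4.png',s=1.25); np.save('w4.npy',im); 
im=save('scene','s4.png',(240,160,400,260),5); np.save('s4.npy',im)
E
```

```text
time_s: 4.83
ee_pos: [625.9, -22.3, 22.0]
ee_rot: [180.0, -0.1, -180.0]
force: [-0.7, -0.1, -0.3]
gripper_width: 40.3
gripper_force: 0.0
time_s: 5.25
ee_pos: [626.6, -22.3, 22.9]
ee_rot: [180.0, 0.0, -180.0]
force: [-0.4, -0.2, -0.9]
gripper_width: 26.2
gripper_force: 4.0
time_s: 5.67
ee_pos: [621.8, -22.4, 66.1]
ee_rot: [-180.0, 0.3, -180.0]
force: [1.6, -0.2, 0.0]
gripper_width: 26.1
gripper_force: 4.0
```

View pics/s4.png

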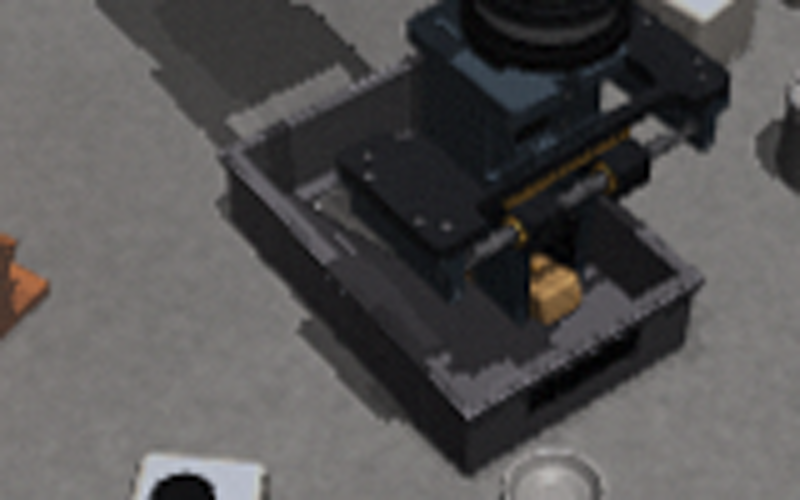

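```bash

python3 -m crank '[{"x":0.004,"y":0,"z":-0.01,"yaw":0,"grip":0.01},{"x":0.008,"y":0,"z":-0.02,"yaw":0,"grip":0.01},{"x":0.013,"y":0,"z":-0.03,"yaw":0,"grip":0.01},{"x":0.018,"y":0,"z":-0.04,"yaw":0,"grip":0.01},{"x":0.022,"y":0,"z":-0.047,"yaw":0,"grip":0.01}]' 4
python3 - <<'E'
from h import *
im=save('wrist','w5.png',s=1.25); np.save('w5.npy',im); pickle.dump(camera_model('wrist'),open('w5.pkl','wb')); c=camera_model('wrist')
s=state();print(s['ee_pos'],s['force'])
# predicted tip pixels for 35 deg vs flat
g=s['ee_pos']+[0,0,0]
for a in(0,10,20,30,35,40):
    r=np.radians(a); print(a,[(1.25*proj(c,g+np.array([-157*np.cos(r),y,-157*np.sin(r)]))).round(0) for y in(-29,29)])
E
```

```text
time_s: 6.18
ee_pos: [598.2, -22.3, 111.6]
ee_rot: [180.0, 0.1, -180.0]
force: [0.1, 0.7, -1.3]
gripper_width: 26.0
gripper_force: 4.0
[598.179538   -22.35696022 112.74128553] [-0.19652026 -0.17538899 -0.35496714]
0 [array([ 313., -136.]), array([ 497., -136.])]
10 [array([329., -81.]), array([481., -81.])]
20 [array([340., -31.]), array([469., -32.])]
30 [array([348.,  14.]), array([461.,  14.])]
35 [array([351.,  36.]), array([458.,  36.])]
40 [array([354.,  56.]), array([455.,  56.])]
```

View pics/w5.png

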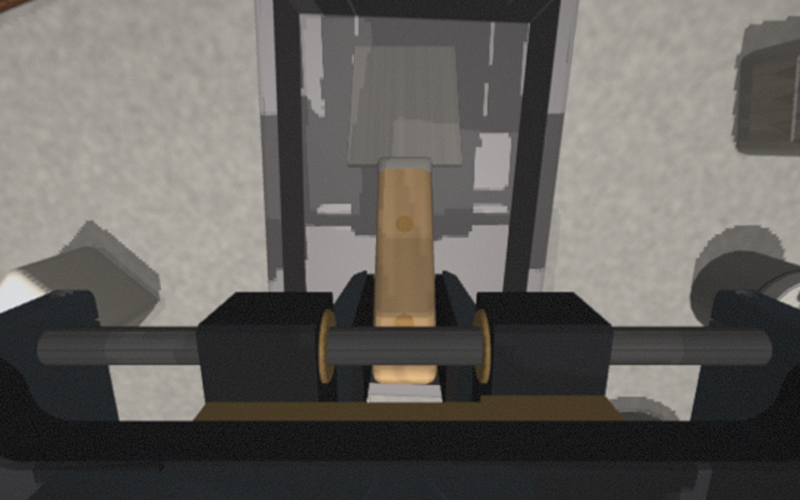

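The scraper hangs blade down with its tip edge at row 45 (columns 354–457), which is about 35° with the tip on the crate floor, as planned. I'll lock the grip, lift, turn and go to a viewing place by the rack.

```bash

python3 -m crank '[{"x":0,"y":0,"z":0,"yaw":0,"grip":0.01},{"x":0,"y":0,"z":0,"yaw":0,"grip":0.01},{"x":0,"y":0,"z":0,"yaw":0,"grip":0.01},{"x":0,"y":0,"z":0,"yaw":0,"grip":0.01},{"x":0,"y":0,"z":-0.003,"yaw":0,"grip":0.01}]' 45 | tail -2
for i in 1 2; do python3 -m crank '[{"x":0,"y":0,"z":-0.02,"yaw":0,"grip":0.01},{"x":0,"y":0,"z":-0.04,"yaw":0,"grip":0.01},{"x":0,"y":0,"z":-0.065,"yaw":0,"grip":0.01},{"x":0,"y":0,"z":-0.09,"yaw":0,"grip":0.01},{"x":0,"y":0,"z":-0.105,"yaw":0,"grip":0.01}]' 45 | tail -1; done
for i in 1 2 3; do python3 -m crank '[{"x":0,"y":0,"z":0,"yaw":0.08,"grip":0.01},{"x":0,"y":0,"z":0,"yaw":0.16,"grip":0.01},{"x":0,"y":0,"z":0,"yaw":0.25,"grip":0.01},{"x":0,"y":0,"z":0,"yaw":0.34,"grip":0.01},{"x":0,"y":0,"z":0,"yaw":0.42,"grip":0.01}]' | tail -1; done
python3 - <<'E'
from h import *
plan(418,-533,320,107.8)
E
```

```text
gripper_width: 25.8
gripper_force: 45.0
gripper_force: 45.0
gripper_force: 45.0
gripper_force: 45.0
gripper_force: 45.0
gripper_force: 45.0
t 8.7 pos [598.3 -22.4 321.6] yaw 107.57 j6 -20.8 | shift m [-0.4323 -0.3261  0.0016] n 542 calls 3 turn rad -0.004
```

```bash

for i in 1 2 3; do python3 -m crank '[{"x":-0.026,"y":-0.02,"z":0,"yaw":0,"grip":0.01},{"x":-0.055,"y":-0.042,"z":0,"yaw":0,"grip":0.01},{"x":-0.085,"y":-0.065,"z":0,"yaw":0,"grip":0.01},{"x":-0.115,"y":-0.087,"z":0,"yaw":0,"grip":0.01},{"x":-0.144,"y":-0.109,"z":0,"yaw":0,"grip":0.01}]' | tail -1; done
python3 -m crank '[{"x":0,"y":0,"z":0,"yaw":0,"grip":0.01},{"x":0,"y":0,"z":0,"yaw":0,"grip":0.01},{"x":0,"y":0,"z":0,"yaw":0,"grip":0.01},{"x":0,"y":0,"z":0,"yaw":0,"grip":0.01},{"x":0,"y":0,"z":0,"yaw":0,"grip":0.01}]'
python3 - <<'E'
from h import *
c=camera_model('wrist'); im=save('wrist','w6.png',s=1.25); np.save('w6.npy',im); pickle.dump(c,open('w6.pkl','wb'))
plan(418,-533,320,107.8)
for n in('top','scene'): np.save(n+'6.npy',save(n,n+'6.png'))
E
```

```text
gripper_force: 45.0
gripper_force: 45.0
gripper_force: 45.0
time_s: 10.4
ee_pos: [420.1, -532.5, 323.0]
ee_rot: [180.0, -0.0, 107.9]
force: [0.8, -0.0, -1.9]
gripper_width: 26.0
gripper_force: 45.0
t 10.4 pos [ 420.1 -532.6  323.2] yaw 107.91 j6 -70.6 | shift m [ 0.0002 -0.0022  0.0032] n 4 calls 1 turn rad 0.002
```

View pics/w6.png

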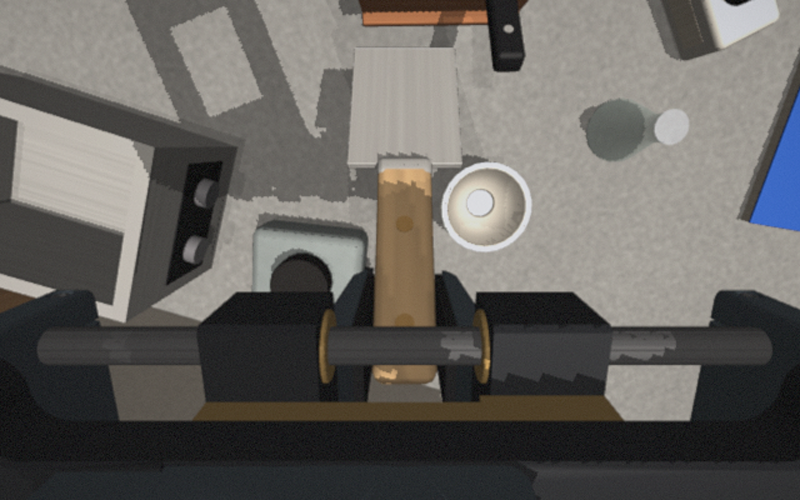

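The scraper still sits at the same tilt (tip row 45). Only the rack's mouth edge shows at the top (362–520, row 20), so I'll take two closer, offset views.

```bash

python3 -m crank '[{"x":0.03,"y":0.03,"z":0,"yaw":0,"grip":0.01},{"x":0.055,"y":0.055,"z":0,"yaw":0,"grip":0.01},{"x":0.08,"y":0.08,"z":0,"yaw":0,"grip":0.01},{"x":0.105,"y":0.105,"z":0,"yaw":0,"grip":0.01},{"x":0.13,"y":0.13,"z":0,"yaw":0,"grip":0.01}]' | tail -1
python3 -m crank '[{"x":0,"y":0,"z":0,"yaw":0,"grip":0.01},{"x":0,"y":0,"z":0,"yaw":0,"grip":0.01},{"x":0,"y":0,"z":0,"yaw":0,"grip":0.01},{"x":0,"y":0,"z":0,"yaw":0,"grip":0.01},{"x":0,"y":0,"z":0,"yaw":0,"grip":0.01}]' | tail -1
python3 - <<'E'
from h import *
c=camera_model('wrist'); im=save('wrist','w7.png',s=1.25); np.save('w7.npy',im); pickle.dump(c,open('w7.pkl','wb'))
E
python3 -m crank '[{"x":-0.03,"y":0.03,"z":0,"yaw":0,"grip":0.01},{"x":-0.055,"y":0.03,"z":0,"yaw":0,"grip":0.01},{"x":-0.08,"y":0.03,"z":0,"yaw":0,"grip":0.01},{"x":-0.08,"y":0.03,"z":0,"yaw":0,"grip":0.01},{"x":-0.08,"y":0.03,"z":0,"yaw":0,"grip":0.01}]' | tail -1
python3 -m crank '[{"x":0,"y":0,"z":0,"yaw":0,"grip":0.01},{"x":0,"y":0,"z":0,"yaw":0,"grip":0.01},{"x":0,"y":0,"z":0,"yaw":0,"grip":0.01},{"x":0,"y":0,"z":0,"yaw":0,"grip":0.01},{"x":0,"y":0,"z":0,"yaw":0,"grip":0.01}]' | tail -1
python3 - <<'E'
from h import *
c=camera_model('wrist'); im=save('wrist','w8.png',s=1.25); np.save('w8.npy',im); pickle.dump(c,open('w8.pkl','wb'))
a=np.load('w7.npy')[0:220,90:380];b=im[0:180,90:380]
o=cv2.resize(np.vstack([a,b]),None,fx=1.5,fy=1.5,interpolation=cv2.INTER_CUBIC);print(o.shape)
cv2.imwrite('pics/w78.png',cv2.cvtColor(o,cv2.COLOR_RGB2BGR))
E
```

```text
gripper_force: 45.0
gripper_force: 45.0
gripper_force: 45.0
gripper_force: 45.0
(600, 435, 3)
```

View pics/w78.png

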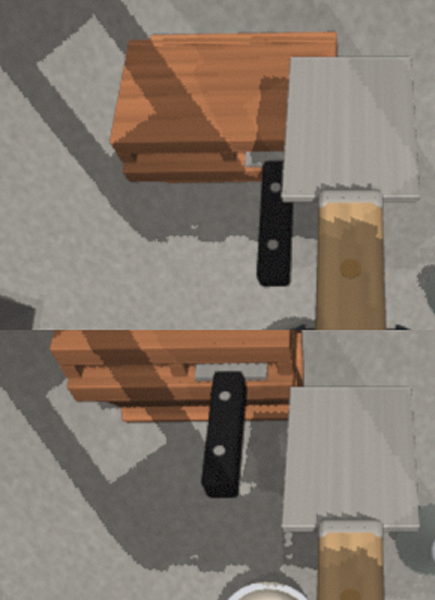

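The picture shows both views. The free slot opening is dark, at columns 133–237, row ~158 in the upper view and columns 80–185, rows 361–375 in the lower one. I'll zoom once for exact edges.

```bash

python3 - <<'E'
from h import *
a=np.load('w7.npy')[85:130,160:300];b=np.load('w8.npy')[12:72,130:290]
A=cv2.resize(a,None,fx=5,fy=5,interpolation=cv2.INTER_NEAREST);B=cv2.resize(b,None,fx=5,fy=5,interpolation=cv2.INTER_NEAREST)
A=cv2.copyMakeBorder(A,0,0,0,100,0); o=np.vstack([A,B]);print(o.shape)
o=np.clip(o.astype(float)*1.6,0,255).astype(np.uint8)
cv2.imwrite('pics/z78.png',cv2.cvtColor(o,cv2.COLOR_RGB2BGR))
E
```

```text
(525, 800, 3)
```

View pics/z78.png

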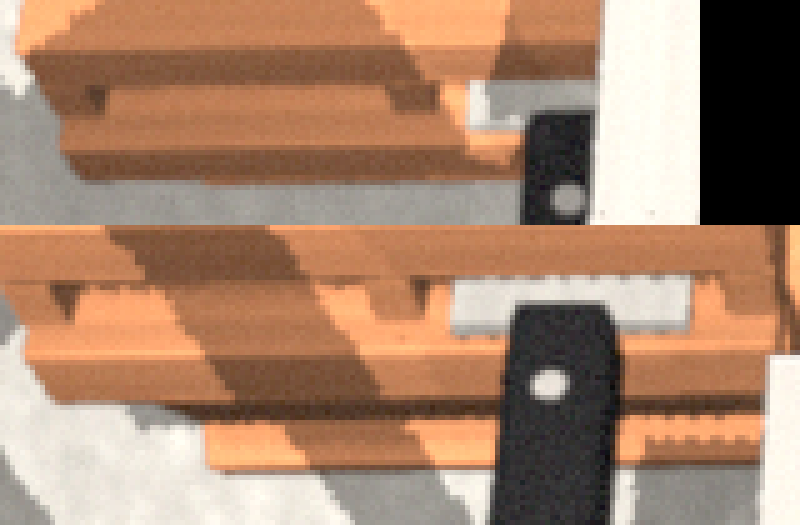

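Zoom: the sill's top front edge has its left end at (63,150) in the upper view and (27,357) in the lower. The free slot's cheek corners are at (88,114) and (390,112) above, and (57,320) and (368,318) below. The measured 310 px ≈ 66 mm matches the given width.

```bash

python3 - <<'E'
from h import *
c7=pickle.load(open('w7.pkl','rb'));c8=pickle.load(open('w8.pkl','rb'))
A=lambda x,y:(160+x/5-.4,85+y/5-.4); B=lambda x,y:(130+x/5-.4,12+(y-225)/5-.4)
for n,a,b in[('sillL',(63,150),(27,357)),('cheekL',(88,114),(57,320)),('cheekR',(390,112),(368,318))]:
    print(n,[np.round(v,1) for v in tri(ray(c7,*A(*a)),ray(c8,*B(*b)))])
    print('   z95/99:',onz(c7,*A(*a),95).round(1),onz(c8,*B(*b),95).round(1))
p=onz(c8,*B(27,357),95);q=onz(c8,*B(780,351),95);print(q,np.linalg.norm(p-q),np.degrees(np.arctan2(*(q-p)[1::-1])))
p=onz(c7,*A(63,150),95);q=onz(c7,*A(440,149),95);print(np.degrees(np.arctan2(*(q-p)[1::-1])))
s=state();print(s['ee_pos'],s['ee_rot'])
# held scraper: tip edge & others in current wrist picture w8 
c=c8; R=c['R']
W=np.load('w8.npy'); print(c7['t'],c8['t'])
E
```

```text
sillL [array([ 317.9, -354.9,   96.8]), np.float64(0.1)]
   z95/99: [ 317.1 -355.1   95. ] [ 316.9 -354.8   95. ]
cheekL [array([ 320.5, -345.7,   93.1]), np.float64(0.7)]
   z95/99: [ 321.  -345.7   95. ] [ 321.8 -345.6   95. ]
cheekR [array([ 385.4, -324.9,   95.6]), np.float64(0.7)]
   z95/99: [ 385.6 -324.7   95. ] [ 384.9 -325.    95. ]
[ 470.32489078 -304.41850516   95.        ] 161.448531881106 18.17830019293694
17.801994129131046
[ 556.4002483  -436.67124789  323.42045095] [1.79977934e+02 2.15681437e-02 1.07840688e+02]
[-365.00853307 -542.02596031  356.96482763] [-395.2358435  -619.04713676  337.50638258]
```

```bash
cat > tip.py <<'E'
from h import *
def blade(W,c,s):
    g=cv2.cvtColor(W,cv2.COLOR_RGB2GRAY).astype(float)
    def edge(r,x0,x1): # strongest gradient subpixel
        l=g[r-1:r+2].mean(0); d=abs(np.diff(l))[x0:x1]; return x0+np.argmax(d)+.5
    cols=[(r,edge(r,270,300),edge(r,355,378)) for r in(42,60,80,100,120,128)]
    print([(r,a,b,round(330*58/(b-a),0)) for r,a,b in cols])
    cc=g[:,300:350].mean(1); print('tip row',25+np.argmax(abs(np.diff(cc))[25:50]), 'base', 120+np.argmax(abs(np.diff(g[:,283:298].mean(1)))[120:145]))
    w=np.radians(s['ee_rot'][2]); tx=np.array([np.cos(w),np.sin(w),0])
    for th in(30,33,35,37,40):
        t=np.radians(th); d=tx*np.cos(t)-np.array([0,0,1])*np.sin(t); gp=s['ee_pos']+[0,0,-6.5]
        print(th,[proj(c,gp+d*L).round(1) for L in(158.5,78.5)])
if __name__=='__main__': blade(np.load('w8.npy'),pickle.load(open('w8.pkl','rb')),state())
E
python3 tip.py
```

```text
[(42, np.float64(283.5), np.float64(364.5), np.float64(236.0)), (60, np.float64(282.5), np.float64(365.5), np.float64(231.0)), (80, np.float64(280.5), np.float64(366.5), np.float64(223.0)), (100, np.float64(279.5), np.float64(366.5), np.float64(220.0)), (120, np.float64(278.5), np.float64(368.5), np.float64(213.0)), (128, np.float64(277.5), np.float64(369.5), np.float64(208.0))]
tip row 37 base 133
30 [array([324.9,  11.2]), array([325.1, 119.5])]
33 [array([324.8,  21.4]), array([325.1, 123. ])]
35 [array([324.8,  28.1]), array([325.1, 125.5])]
37 [array([324.8,  34.7]), array([325.1, 128.1])]
40 [array([324.7,  44.4]), array([325.1, 132. ])]
```

```bash
python3 - <<'E'
from h import *
from scipy.optimize import least_squares
c=pickle.load(open('w8.pkl','rb'));s=state();w=np.radians(s['ee_rot'][2]);tx=np.array([np.cos(w),np.sin(w),0]);ty=np.array([np.sin(w),-np.cos(w),0]);up=np.array([0,0,1.])
rows=np.array([42,60,80,100,120,128]);wid=np.array([81,83,86,87,90,92.])
def f(p):
    a,h,th=p; d=tx*np.cos(th)-up*np.sin(th); n=tx*np.sin(th)+up*np.cos(th)
    tip=s['ee_pos']+tx*a+up*h+2*n; base=tip-80*d
    r=[proj(c,tip)[1]-37.5,proj(c,base)[1]-133.5]
    T=np.linspace(0,80,41);Q=[tip-t*d for t in T]; v=[proj(c,q)[1] for q in Q]; ww=[proj(c,q+29*ty)[0]-proj(c,q-29*ty)[0] for q in Q]
    return np.r_[r,np.interp(rows,v,np.abs(ww))-wid]
q=least_squares(f,[130,-95,.6]); print(q.x[0],q.x[1],np.degrees(q.x[2]),q.fun.round(1))
# targets: tip mid in slot mid plane
M=np.array([357,-342.2,100.]); yaw=-72.0; rx=np.array([np.cos(np.radians(yaw)),np.sin(np.radians(yaw)),0]); a,h,th=q.x
sl=rx*np.cos(np.radians(35))+up*np.sin(np.radians(35))
for k in(60,20,5,-30,-80): # distance of tip out from mouth
    print(k,(M+sl*k+rx*a-up*h).round(1))
tgt=M+sl*60+rx*a-up*h; plan(*tgt,108.0)
E
```

```text
123.42249136188032 -103.31645493500001 35.37972995382965 [ 0.2 -0.1  0.2  0.2 -0.4  0.9  0.2 -0.9]
60 [ 410.3 -506.3  237.7]
20 [ 400.2 -475.2  214.8]
5 [ 396.4 -463.5  206.2]
-30 [ 387.5 -436.2  186.1]
-80 [ 374.9 -397.3  157.4]
t 12.3 pos [ 556.4 -436.7  323.4] yaw 107.84 j6 -56.9 | shift m [-0.0216 -0.1604  0.0857] n 183 calls 1 turn rad -0.0028
```

The fit gives a blade pitch of 35.4° and a tip 123 ahead of and 103 below the TCP. That agrees with the tip having stood on the crate floor. I'll go to the pre-insert pose, sideways first and then down.

```bash

python3 -m crank '[{"x":-0.005,"y":-0.032,"z":0,"yaw":0,"grip":0.01},{"x":-0.01,"y":-0.064,"z":0,"yaw":0,"grip":0.01},{"x":-0.015,"y":-0.096,"z":0,"yaw":0,"grip":0.01},{"x":-0.0216,"y":-0.13,"z":0,"yaw":0,"grip":0.01},{"x":-0.0216,"y":-0.1604,"z":0,"yaw":-0.003,"grip":0.01}]' | tail -1
python3 -m crank '[{"x":0,"y":0,"z":0.02,"yaw":0,"grip":0.01},{"x":0,"y":0,"z":0.04,"yaw":0,"grip":0.01},{"x":0,"y":0,"z":0.06,"yaw":0,"grip":0.01},{"x":0,"y":0,"z":0.075,"yaw":0,"grip":0.01},{"x":0,"y":0,"z":0.083,"yaw":0,"grip":0.01}]' | tail -1
python3 -m crank '[{"x":0,"y":0,"z":0,"yaw":0,"grip":0.01},{"x":0,"y":0,"z":0,"yaw":0,"grip":0.01},{"x":0,"y":0,"z":0,"yaw":0,"grip":0.01},{"x":0,"y":0,"z":0,"yaw":0,"grip":0.01},{"x":0,"y":0,"z":0,"yaw":0,"grip":0.01}]' | tail -1
python3 - <<'E'
from h import *
plan(410.3,-506.3,237.7,108); plan(400.2,-475.2,214.8,108)
E
```

```text
gripper_force: 45.0
gripper_force: 45.0
gripper_force: 45.0
t 13.6 pos [ 410.7 -507.1  241.1] yaw 108.0 j6 -70.0 | shift m [ 0.0009 -0.0002  0.0034] n 3 calls 1 turn rad -0.0
t 13.6 pos [ 410.7 -507.1  241.1] yaw 108.0 j6 -70.0 | shift m [ 0.0336 -0.0002  0.0263] n 43 calls 1 turn rad -0.0
```

```bash

python3 -m crank '[{"x":0.012,"y":0,"z":0.01,"yaw":0,"grip":0.01},{"x":0.024,"y":0,"z":0.02,"yaw":0,"grip":0.01},{"x":0.036,"y":0,"z":0.028,"yaw":0,"grip":0.01},{"x":0.0417,"y":0,"z":0.032,"yaw":0,"grip":0.01},{"x":0.0417,"y":0,"z":0.032,"yaw":0,"grip":0.01}]' 
python3 - <<'E'
from h import *
plan(401.4-3.8+.0,-478.9+11.7,217.6-8.6,108)
c=camera_model('wrist');W=grab_frame('wrist');np.save('w9.npy',W);pickle.dump(c,open('w9.pkl','wb'))
W=np.load('w9.npy');a=W[10:110,220:420]
S=grab_frame('scene')[170:250,150:270]
o=np.vstack([cv2.resize(a,(600,300),interpolation=cv2.INTER_CUBIC),cv2.resize(S,(450,300),interpolation=cv2.INTER_CUBIC)[:, :] if 0 else cv2.copyMakeBorder(cv2.resize(S,(450,300),interpolation=cv2.INTER_CUBIC),0,0,0,150,0)])
cv2.imwrite('pics/ins.png',cv2.cvtColor(np.clip(o*1.3,0,255).astype(np.uint8),cv2.COLOR_RGB2BGR))
E
```

```text
time_s: 13.98
ee_pos: [397.0, -465.9, 207.6]
ee_rot: [-180.0, -0.1, 108.0]
force: [-0.8, 0.3, -1.8]
gripper_width: 25.8
gripper_force: 45.0
t 14.0 pos [ 397.  -465.9  207.6] yaw 108.02 j6 -68.7 | shift m [-0.0014  0.0001 -0.0014] n 2 calls 1 turn rad 0.0004
```

View pics/ins.png

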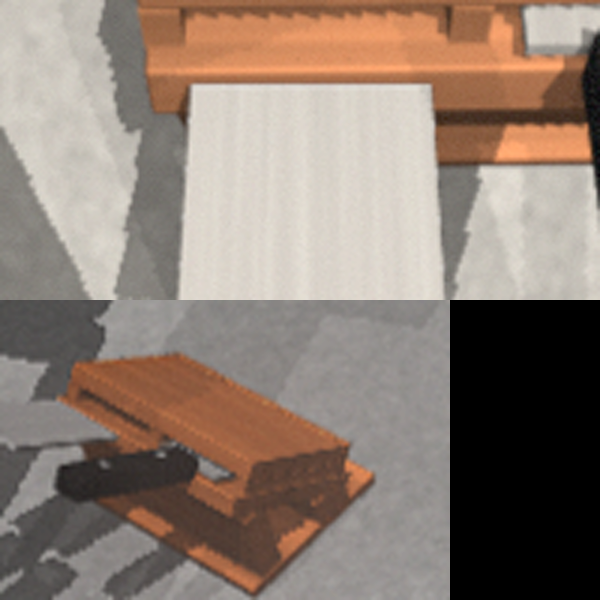

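The tip sits just before the sill. The blade spans columns 190–433 (centre 311) and the slot cheeks 183–450 (centre 316), so I'll shift about 1 mm in +y. The scene crop shows the blade level with the slot. Insert in steps, watching the force.

```bash

python3 -m crank '[{"x":0.0,"y":0.001,"z":0.0,"yaw":0,"grip":0.01},{"x":0.005,"y":0.001,"z":0.0035,"yaw":0,"grip":0.01},{"x":0.01,"y":0.001,"z":0.007,"yaw":0,"grip":0.01},{"x":0.0150,"y":0.001,"z":0.0105,"yaw":0,"grip":0.01},{"x":0.0205,"y":0.001,"z":0.0143,"yaw":0,"grip":0.01}]' | head -4
python3 -m crank '[{"x":0.0,"y":0,"z":0.0,"yaw":0,"grip":0.01},{"x":0.005,"y":0,"z":0.0035,"yaw":0,"grip":0.01},{"x":0.008,"y":0,"z":0.0056,"yaw":0,"grip":0.01},{"x":0.0082,"y":0,"z":0.0057,"yaw":0,"grip":0.01},{"x":0.0082,"y":0,"z":0.0057,"yaw":0,"grip":0.01}]'| head -4
python3 - <<'E'
from h import *
W=grab_frame('wrist');np.save('w10.npy',W)
S=grab_frame('scene');np.save('s10.npy',S)
g=cv2.cvtColor(W,cv2.COLOR_RGB2GRAY).astype(float)[:,300:350].mean(1); d=np.abs(np.diff(g)); print([ (i,round(d[i])) for i in np.argsort(-d[:140])[:6]])
E
```

```text
time_s: 14.5
ee_pos: [396.4, -457.2, 200.2]
ee_rot: [179.7, 1.7, 108.1]
force: [4.5, -23.0, 21.9]
time_s: 14.92
ee_pos: [388.9, -438.3, 186.8]
ee_rot: [-179.9, -0.2, 108.0]
force: [-0.6, 0.1, -1.5]
[(np.int64(49), 39), (np.int64(34), 23), (np.int64(48), 19), (np.int64(126), 19), (np.int64(125), 18), (np.int64(33), 16)]
```

```bash
python3 - <<'E'
from h import *
A=np.load('w9.npy');B=np.load('w10.npy');c9=pickle.load(open('w9.pkl','rb'));c=camera_model('wrist')
def st(W):
    g=cv2.cvtColor(W,cv2.COLOR_RGB2GRAY).astype(float)
    for r in(45,60,75,90,105,120,128):
        l=g[r-1:r+2].mean(0);d=abs(np.diff(l)); a=265+np.argmax(d[265:303]);b=350+np.argmax(d[350:385]); print(r,a,b,b-a,end=' | ')
    v=abs(np.diff(g[:,283:298].mean(1))); w=abs(np.diff(W[:,316:332,2].astype(float).mean(1)));print('base',115+np.argmax(v[115:145]),'ferrule rows',[110+i for i in np.argsort(-w[110:150])[:4]])
st(A);st(B)
up=np.array([0,0,1.]);rx=np.array([np.cos(np.radians(-72)),np.sin(np.radians(-72)),0]);t=np.radians(35)
sl=rx*np.cos(t)+up*np.sin(t);n=-rx*np.sin(t)+up*np.cos(t);M=np.array([357,-342.2,100.])
for nm,P in(('sill',M-5*n),('lip',M-8*sl+5*n),('lip top',M-8*sl+20*n),('tip k-30',M-30*sl),('shoulder if k=-30',M+50*sl)): print(nm,proj(c,P).round(1),proj(c9,P).round(1))
cv2.imwrite('pics/x.png',cv2.cvtColor(np.hstack([B[0:150,220:420],np.load('s10.npy')[165:265,130:280].repeat(1,0)[:150] if 0 else cv2.resize(np.load('s10.npy')[170:250,150:270],(225,150))]).repeat(2,0).repeat(2,1),cv2.COLOR_RGB2BGR)[:,:800])
E
```

```text
45 282 363 81 | 60 282 364 82 | 75 281 365 84 | 90 280 366 86 | 105 279 367 88 | 120 278 369 91 | 128 300 368 68 | base 131 ferrule rows [np.int64(126), np.int64(134), np.int64(123), np.int64(127)]
45 276 363 87 | 60 280 365 85 | 75 279 366 87 | 90 279 367 88 | 105 278 367 89 | 120 277 368 91 | 128 297 369 72 | base 129 ferrule rows [np.int64(125), np.int64(133), np.int64(134), np.int64(126)]
sill [323.7  73.8] [325.1  37.3]
lip [323.7  54.1] [325.1  17.7]
lip top [323.7  36.2] [325.2  -1.4]
tip k-30 [323.7  35.9] [325.    2.2]
shoulder if k=-30 [323.8 130.6] [325.2  87.2]
```

View pics/x.png

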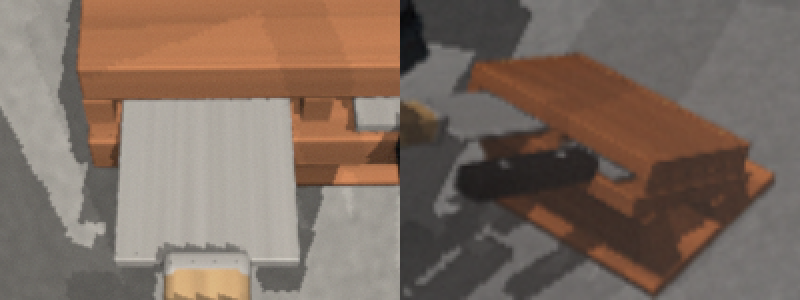

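The picture shows the blade inside the free slot under the lip and centred (122–292 within 115–302). I'll push on with a softer grip so it can align.

```bash

python3 -m crank '[{"x":0.0,"y":0,"z":0.0,"yaw":0,"grip":0.01},{"x":0.004,"y":0,"z":0.0028,"yaw":0,"grip":0.01},{"x":0.008,"y":0,"z":0.0056,"yaw":0,"grip":0.01},{"x":0.0123,"y":0,"z":0.0086,"yaw":0,"grip":0.01},{"x":0.0164,"y":0,"z":0.0115,"yaw":0,"grip":0.01}]' 18| head -4
python3 -m crank '[{"x":0.004,"y":0,"z":0.0028,"yaw":0,"grip":0.01},{"x":0.008,"y":0,"z":0.0056,"yaw":0,"grip":0.01},{"x":0.0123,"y":0,"z":0.0086,"yaw":0,"grip":0.01},{"x":0.0164,"y":0,"z":0.0115,"yaw":0,"grip":0.01},{"x":0.0164,"y":0,"z":0.0115,"yaw":0,"grip":0.01}]' 18| head -4
python3 -m crank '[{"x":0.002,"y":0,"z":0.0014,"yaw":0,"grip":0.01},{"x":0.004,"y":0,"z":0.0028,"yaw":0,"grip":0.01},{"x":0.0060,"y":0,"z":0.0042,"yaw":0,"grip":0.01},{"x":0.008,"y":0,"z":0.0056,"yaw":0,"grip":0.01},{"x":0.01,"y":0,"z":0.007,"yaw":0,"grip":0.01}]' 18| head -4
cat > sh.py <<'E'
from h import *
up=np.array([0,0,1.]);rx=np.array([np.cos(np.radians(-72)),np.sin(np.radians(-72)),0]);t=np.radians(35)
sl=rx*np.cos(t)+up*np.sin(t);n=-rx*np.sin(t)+up*np.cos(t);M=np.array([357,-342.2,100.])
c=camera_model('wrist');W=grab_frame('wrist');np.save('wl.npy',W);print(state()['force'])
g=cv2.cvtColor(W,cv2.COLOR_RGB2GRAY).astype(float)
v=abs(np.diff(g[:,283:298].mean(1)));print('side rows',sorted((int(i),int(v[i])) for i in np.argsort(-v[:180])[:6]))
w=abs(np.diff(W[:,316:332,2].astype(float).mean(1)));print('mid rows',sorted((int(i),int(w[i])) for i in np.argsort(-w[:180])[:8]))
for k in(0,3,6,10,15):print(k,'shoulder top/base',proj(c,M+k*sl+7*n).round(1),proj(c,M+k*sl-1*n).round(1))
print('lip',proj(c,M-8*sl+5*n).round(1),'sill',proj(c,M-5*n).round(1))
E
python3 sh.py
```

```text
time_s: 15.43
ee_pos: [384.2, -423.1, 175.9]
ee_rot: [-180.0, -0.0, 108.0]
force: [0.3, 0.1, -1.5]
time_s: 15.85
ee_pos: [378.8, -407.1, 164.2]
ee_rot: [-180.0, -0.1, 108.0]
force: [0.6, -0.3, -1.4]
time_s: 16.27
ee_pos: [376.3, -398.6, 157.8]
ee_rot: [180.0, 0.0, 108.0]
force: [0.3, -0.2, -1.6]
[ 0.18164006  0.69195063 -1.53967251]
side rows [(98, 24), (111, 40), (129, 28), (130, 27), (132, 21), (133, 18)]
mid rows [(110, 57), (111, 30), (121, 16), (122, 23), (125, 25), (126, 23), (133, 24), (134, 24)]
0 shoulder top/base [323.6 126.4] [323.6 133.5]
3 shoulder top/base [323.6 130.6] [323.6 137.5]
6 shoulder top/base [323.6 134.8] [323.6 141.6]
10 shoulder top/base [323.6 140.5] [323.6 147.2]
15 shoulder top/base [323.6 147.7] [323.6 154.2]
lip [323.5 117.4] sill [323.6 136.8]
```

```bash

for i in 1 2; do python3 -m crank '[{"x":0.001,"y":0,"z":0.0007,"yaw":0,"grip":0.01},{"x":0.002,"y":0,"z":0.0014,"yaw":0,"grip":0.01},{"x":0.003,"y":0,"z":0.0021,"yaw":0,"grip":0.01},{"x":0.004,"y":0,"z":0.0028,"yaw":0,"grip":0.01},{"x":0.004,"y":0,"z":0.0028,"yaw":0,"grip":0.01}]' 25| head -4; python3 sh.py | head -3; done
```

```text
time_s: 16.73
ee_pos: [375.4, -395.5, 155.5]
ee_rot: [180.0, 0.1, 108.0]
force: [0.3, -1.1, 0.2]
[ 1.43500423 -1.43773814 -0.10001312]
side rows [(104, 24), (116, 39), (129, 27), (130, 27), (137, 24), (138, 27)]
mid rows [(115, 20), (116, 65), (117, 19), (123, 17), (125, 24), (126, 24), (133, 23), (134, 24)]
time_s: 17.2
ee_pos: [375.4, -395.1, 155.5]
ee_rot: [179.9, 0.6, 108.1]
force: [-0.9, -7.6, 10.1]
[-0.78737363 -7.52908661  9.88518496]
side rows [(104, 25), (116, 50), (129, 33), (130, 28), (137, 32), (146, 19)]
mid rows [(115, 31), (116, 56), (120, 18), (121, 16), (125, 32), (126, 16), (133, 32), (134, 21)]
```

Force 12 N along the slope with no further motion, so the shoulder is home. Release and lift away.

```bash

python3 -m crank '[{"x":-0.002,"y":0,"z":-0.0014,"yaw":0,"grip":0.03},{"x":-0.002,"y":0,"z":-0.0014,"yaw":0,"grip":0.045},{"x":-0.002,"y":0,"z":-0.0014,"yaw":0,"grip":0.045},{"x":-0.002,"y":0,"z":-0.0014,"yaw":0,"grip":0.045},{"x":-0.002,"y":0,"z":-0.0014,"yaw":0,"grip":0.045}]'| tail -3; python3 sh.py | head -3
python3 -m crank '[{"x":-0.01,"y":0,"z":-0.03,"yaw":0,"grip":0.045},{"x":-0.02,"y":0,"z":-0.06,"yaw":0,"grip":0.045},{"x":-0.03,"y":0,"z":-0.09,"yaw":0,"grip":0.045},{"x":-0.04,"y":0,"z":-0.12,"yaw":0,"grip":0.045},{"x":-0.05,"y":0,"z":-0.15,"yaw":0,"grip":0.045}]'| tail -1
python3 -m crank '[{"x":-0.0,"y":0,"z":0,"yaw":0,"grip":0.045},{"x":0,"y":0,"z":0,"yaw":0,"grip":0.045},{"x":0,"y":0,"z":0,"yaw":0,"grip":0.045},{"x":0,"y":0,"z":0,"yaw":0,"grip":0.045},{"x":0,"y":0,"z":0,"yaw":0,"grip":0.045}]'| tail -1
python3 sh.py
python3 - <<'E'
from h import *
W=np.load('wl.npy'); c=camera_model('wrist')
r,n=wood(W,(280,80,370,230)); print(r,n,state()['ee_pos'])
np.save('top11.npy',grab_frame('top')); 
E
```

```text
force: [-0.2, 1.0, -0.7]
gripper_width: 45.0
gripper_force: 0.0
[-0.50725714 -0.28999884 -0.12420362]
side rows [(110, 26), (122, 53), (141, 35), (142, 20), (148, 18), (152, 21)]
mid rows [(121, 32), (122, 61), (123, 18), (135, 22), (138, 28), (139, 19), (145, 19), (146, 21)]
gripper_force: 0.0
gripper_force: 0.0
[-0.29659601 -0.09732698  0.10590514]
side rows [(61, 22), (84, 23), (85, 14), (92, 16), (161, 12), (162, 21)]
mid rows [(69, 39), (70, 45), (77, 31), (79, 20), (83, 29), (84, 20), (117, 19), (179, 31)]
0 shoulder top/base [324.   79.1] [324.   84.5]
3 shoulder top/base [324.   81.5] [324.   86.8]
6 shoulder top/base [324.   83.9] [324.   89.2]
10 shoulder top/base [324.   87.1] [324.   92.4]
15 shoulder top/base [324.   91.2] [324.   96.4]
lip [324.   74.2] sill [324.   87.1]
((323.5, 130.5), (93.0, 27.0), 90.0) 2362 [ 389.5974412  -439.93459745  302.37591237]
```

The release let it slip about 3 mm out, because I backed off while opening. I'll regrip, push home, and open without retreating.

```bash

python3 -m crank '[{"x":0.01,"y":0,"z":0.03,"yaw":0,"grip":0.045},{"x":0.02,"y":0,"z":0.06,"yaw":0,"grip":0.045},{"x":0.03,"y":0,"z":0.09,"yaw":0,"grip":0.045},{"x":0.04,"y":0,"z":0.12,"yaw":0,"grip":0.045},{"x":0.05,"y":0,"z":0.15,"yaw":0,"grip":0.045}]'| tail -1
python3 -m crank '[{"x":-0.006,"y":0,"z":0,"yaw":0,"grip":0.045},{"x":-0.006,"y":0,"z":0,"yaw":0,"grip":0.02},{"x":-0.006,"y":0,"z":0,"yaw":0,"grip":0.01},{"x":-0.006,"y":0,"z":0,"yaw":0,"grip":0.01},{"x":-0.006,"y":0,"z":0,"yaw":0,"grip":0.01}]' 25| tail -5
python3 -m crank '[{"x":0.002,"y":0,"z":0.0014,"yaw":0,"grip":0.01},{"x":0.004,"y":0,"z":0.0028,"yaw":0,"grip":0.01},{"x":0.006,"y":0,"z":0.0042,"yaw":0,"grip":0.01},{"x":0.007,"y":0,"z":0.0049,"yaw":0,"grip":0.01},{"x":0.007,"y":0,"z":0.0049,"yaw":0,"grip":0.01}]' 25| head -4; python3 sh.py | head -3
```

```text
gripper_force: 0.0
ee_pos: [377.7, -400.8, 156.0]
ee_rot: [179.9, 0.3, 108.0]
force: [0.4, -1.2, 2.9]
gripper_width: 25.7
gripper_force: 25.0
time_s: 19.9
ee_pos: [377.8, -400.5, 155.5]
ee_rot: [179.8, 1.3, 108.1]
force: [-0.5, -12.5, 16.0]
[ -1.5881874  -11.95246267  15.87101923]
side rows [(92, 23), (105, 52), (106, 18), (124, 39), (125, 30), (137, 14)]
mid rows [(104, 32), (105, 61), (106, 17), (116, 18), (117, 19), (121, 27), (129, 21), (130, 23)]
```

```bash

python3 -m crank '[{"x":0.001,"y":0,"z":0.0007,"yaw":0,"grip":0.01},{"x":0.002,"y":0,"z":0.0014,"yaw":0,"grip":0.01},{"x":0.003,"y":0,"z":0.0021,"yaw":0,"grip":0.01},{"x":0.004,"y":0,"z":0.0028,"yaw":0,"grip":0.01},{"x":0.005,"y":0,"z":0.003,"yaw":0,"grip":0.01}]' 40| head -4; python3 sh.py | head -3
python3 -m crank '[{"x":0.0,"y":0,"z":0,"yaw":0,"grip":0.02},{"x":0.0,"y":0,"z":0,"yaw":0,"grip":0.045},{"x":0.0,"y":0,"z":0,"yaw":0,"grip":0.045},{"x":0,"y":0,"z":0.0,"yaw":0,"grip":0.045},{"x":0,"y":0,"z":0,"yaw":0,"grip":0.045}]'| head -4
python3 sh.py
```

```text
time_s: 20.37
ee_pos: [378.0, -400.1, 155.3]
ee_rot: [179.7, 2.0, 108.1]
force: [-0.7, -19.8, 23.2]
[ -0.71765386 -18.19632756  22.63058946]
side rows [(92, 26), (104, 29), (105, 34), (123, 28), (124, 30), (136, 20)]
mid rows [(104, 77), (105, 22), (116, 22), (117, 16), (120, 23), (121, 26), (129, 30), (130, 20)]
time_s: 20.83
ee_pos: [372.3, -386.7, 145.4]
ee_rot: [-180.0, -0.1, 108.0]
force: [-0.0, 1.1, -0.2]
[-0.34719001  1.53706208 -0.54022643]
side rows [(2, 22), (121, 25), (132, 27), (133, 37), (152, 49), (153, 43)]
mid rows [(2, 19), (131, 16), (132, 78), (133, 21), (142, 14), (143, 21), (144, 13), (158, 18)]
0 shoulder top/base [323.8 149. ] [323.8 155.5]
3 shoulder top/base [323.8 153.4] [323.8 159.8]
6 shoulder top/base [323.8 158. ] [323.8 164.2]
10 shoulder top/base [323.8 164.1] [323.8 170.2]
15 shoulder top/base [323.8 171.9] [323.8 177.7]
lip [323.8 139. ] sill [323.8 158.6]
```

```bash
python3 - <<'E'
from h import *
W=np.load('wl.npy').astype(float)
for a,b in[(215,225),(230,240),(245,255),(260,266),(268,274),(283,293),(298,303),(348,354),(358,366),(376,382),(384,390),(394,402)]:
    m=W[:,a:b].mean(1); v=abs(np.diff(m,axis=0)).sum(1); i=[j for j in range(105,180) if v[j]>25 and v[j]>=v[j-1] and v[j]>=v[j+1]]
    print(a,[(j,int(v[j])) for j in i], 'cols@155',m[150].round(),m[165].round())
E
```

```text
215 [] cols@155 [115. 113. 108.] [115. 112. 106.]
230 [] cols@155 [108. 106. 101.] [112. 109. 105.]
245 [(108, 25)] cols@155 [101.  99.  95.] [102.  99.  95.]
260 [(121, 70), (126, 40), (134, 29), (142, 30), (154, 38), (163, 67)] cols@155 [116.  77.  53.] [99. 97. 93.]
268 [(121, 76), (132, 41), (142, 29), (154, 44), (163, 83)] cols@155 [119.  79.  56.] [102. 100.  96.]
283 [(121, 70), (133, 121), (152, 145), (163, 62)] cols@155 [195. 190. 181.] [104. 102.  97.]
298 [(121, 69), (133, 105), (144, 26), (152, 79), (163, 59)] cols@155 [169. 164. 157.] [98. 94. 88.]
348 [(120, 68), (132, 161), (146, 45), (151, 128), (162, 121), (168, 26), (171, 32), (174, 50), (177, 37)] cols@155 [164. 159. 152.] [128. 126. 120.]
358 [(120, 77), (132, 136), (142, 48), (151, 56), (162, 85)] cols@155 [118. 114. 110.] [106. 104. 100.]
376 [(120, 80), (132, 28), (139, 43), (141, 51), (153, 41), (162, 58), (174, 31)] cols@155 [125.  83.  58.] [100.  98.  94.]
384 [(120, 72), (138, 58), (141, 44), (153, 45), (162, 144)] cols@155 [124.  82.  56.] [171. 168. 160.]
394 [(120, 61), (132, 59), (142, 49), (153, 42), (162, 118)] cols@155 [125.  84.  57.] [175. 170. 162.]
```

The blade's rear edge is within 1 mm of the sill edge (rows 152 vs 154) and 30 N didn't move it, so the scraper is fully home. I'll retreat up and go to a view of the crate at yaw 90.

```bash

python3 -m crank '[{"x":0,"y":0,"z":-0.035,"yaw":0,"grip":0.045},{"x":0,"y":0,"z":-0.07,"yaw":0,"grip":0.045},{"x":0,"y":0,"z":-0.105,"yaw":0,"grip":0.045},{"x":0,"y":0,"z":-0.145,"yaw":0,"grip":0.045},{"x":0,"y":0,"z":-0.185,"yaw":0,"grip":0.045}]'| tail -1
python3 -m crank '[{"x":0,"y":0,"z":0,"yaw":0.08,"grip":0.045},{"x":0,"y":0,"z":0,"yaw":0.16,"grip":0.045},{"x":0,"y":0,"z":0,"yaw":0.24,"grip":0.045},{"x":0,"y":0,"z":0,"yaw":0.314,"grip":0.045},{"x":0,"y":0,"z":0,"yaw":0.314,"grip":0.045}]'| tail -1
python3 - <<'E'
from h import *
plan(560,-130,330,90)
E
```

```text
gripper_force: 0.0
gripper_force: 0.0
t 21.7 pos [ 372.6 -386.9  330.1] yaw 89.95 j6 -47.3 | shift m [2.571e-01 1.872e-01 1.000e-04] n 318 calls 2 turn rad -0.0008
```

```bash

for i in 1 2; do python3 -m crank '[{"x":0.026,"y":0.019,"z":0,"yaw":0,"grip":0.045},{"x":0.052,"y":0.038,"z":0,"yaw":0,"grip":0.045},{"x":0.078,"y":0.057,"z":0,"yaw":0,"grip":0.045},{"x":0.104,"y":0.076,"z":0,"yaw":0,"grip":0.045},{"x":0.1285,"y":0.0935,"z":0,"yaw":0,"grip":0.045}]'| tail -1; done
python3 -m crank '[{"x":0,"y":0,"z":0,"yaw":0,"grip":0.045},{"x":0,"y":0,"z":0,"yaw":0,"grip":0.045},{"x":0,"y":0,"z":0,"yaw":0,"grip":0.045},{"x":0,"y":0,"z":0,"yaw":0,"grip":0.045},{"x":0,"y":0,"z":0,"yaw":0,"grip":0.045}]'| tail -1
python3 - <<'E'
from h import *
c=camera_model('wrist');np.save('v1.npy',grab_frame('wrist'));pickle.dump(c,open('v1.pkl','wb'))
E
for i in 1; do python3 -m crank '[{"x":0.04,"y":-0.006,"z":0,"yaw":0,"grip":0.045},{"x":0.08,"y":-0.012,"z":0,"yaw":0,"grip":0.045},{"x":0.12,"y":-0.018,"z":0,"yaw":0,"grip":0.045},{"x":0.16,"y":-0.024,"z":0,"yaw":0,"grip":0.045},{"x":0.2,"y":-0.03,"z":0,"yaw":0,"grip":0.045}]'| tail -1; done
python3 -m crank '[{"x":0.02,"y":0,"z":0,"yaw":0,"grip":0.045},{"x":0.04,"y":0,"z":0,"yaw":0,"grip":0.045},{"x":0.04,"y":0,"z":0,"yaw":0,"grip":0.045},{"x":0.04,"y":0,"z":0,"yaw":0,"grip":0.045},{"x":0.04,"y":0,"z":0,"yaw":0,"grip":0.045}]'| tail -1
python3 - <<'E'
from h import *
c=camera_model('wrist');np.save('v2.npy',grab_frame('wrist'));pickle.dump(c,open('v2.pkl','wb'))
plan(530,110,330,90)
a=np.load('v1.npy');b=np.load('v2.npy')
o=np.vstack([a[0:240],b[0:240]]); o=cv2.resize(o,(800,600)); cv2.imwrite('pics/v12.png',cv2.cvtColor(np.clip(o*1.0,0,255).astype(np.uint8),cv2.COLOR_RGB2BGR))
E
```

```text
gripper_force: 0.0
gripper_force: 0.0
gripper_force: 0.0
gripper_force: 0.0
gripper_force: 0.0
t 23.9 pos [529.7 108.3 330.9] yaw 89.92 j6 10.4 | shift m [0.0017 0.0003 0.0009] n 2 calls 1 turn rad -0.0015
```

View pics/v12.png

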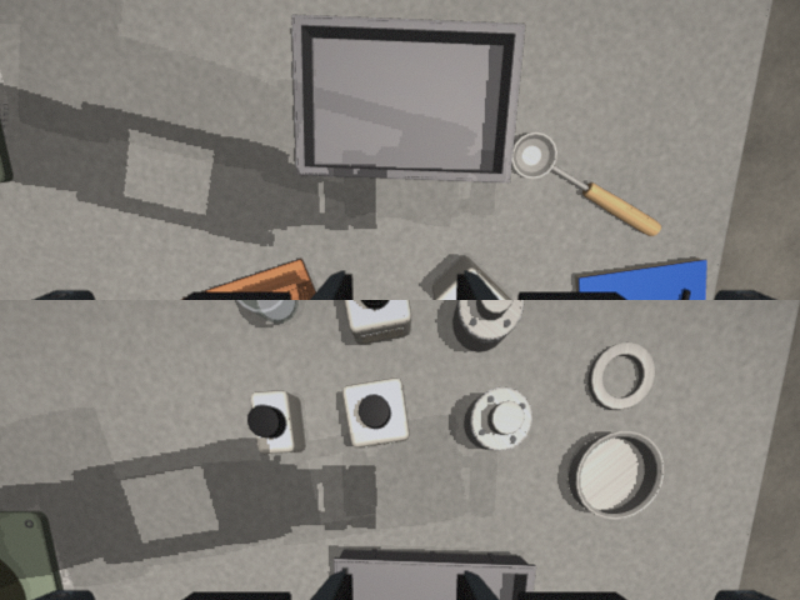

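The upper half shows the empty crate (rim corners about (293,16), (524,24), (508,181), (298,173)). The lower half shows slim (270,420), a square (375,412), a jar (508,418), and parts of the second square and jar at the top. The picture allowance is used up, so I work by numbers from here.

```bash
cat > m.py <<'E'
from h import *
SC=2 # px per mm
def rect(im,c,z,x0,y0,x1,y1):
    # rectified view of plane z: col=(x-x0)*SC,row=(y-y0)*SC
    W=[(x0,y0),(x1,y0),(x1,y1),(x0,y1)]
    src=np.float32([proj(c,[a,b,z]) for a,b in W]); dst=np.float32([((a-x0)*SC,(b-y0)*SC) for a,b in W])
    return cv2.warpPerspective(im,cv2.getPerspectiveTransform(src,dst),(int((x1-x0)*SC),int((y1-y0)*SC)),flags=cv2.INTER_LINEAR)
def cap(im,c,x,y,r=30):
    R=rect(im,c,86,x-r,y-r,x+r,y+r).astype(int).sum(2); m=(R<150).astype(np.uint8)
    n,l,st,ce=cv2.connectedComponentsWithStats(m)
    i=1+np.argmin([np.hypot(*(q-r*SC))-.02*a for q,a in zip(ce[1:],st[1:,4])])
    cn=max(cv2.findContours((l==i).astype(np.uint8),0,2)[0],key=cv2.contourArea)
    return R,cn
def circ(im,c,x,y,z,rad,r):
    g=cv2.cvtColor(rect(im,c,z,x-r,y-r,x+r,y+r),cv2.COLOR_RGB2GRAY)
    g=cv2.GaussianBlur(g,(0,0),1.5)
    h=cv2.HoughCircles(g,cv2.HOUGH_GRADIENT,1,4,param1=60,param2=10,minRadius=int((rad-1.5)*SC),maxRadius=int((rad+1.5)*SC))
    return [] if h is None else [(round(x-r+a/SC,1),round(y-r+b/SC,1),d/SC) for a,b,d in h[0][:3]]
def white(im,c,x,y,r=60,z=60,th=170):
    g=rect(im,c,z,x-r,y-r,x+r,y+r).min(2); m=(g>th).astype(np.uint8); m=cv2.morphologyEx(m,3,np.ones((5,5)))
    n,l,st,ce=cv2.connectedComponentsWithStats(m)
    i=min(range(1,n),key=lambda k:np.hypot(*(ce[k]-r*SC))+(1e4 if st[k,4]<800 else 0))
    cn=max(cv2.findContours((l==i).astype(np.uint8),0,2)[0],key=cv2.contourArea); a=cv2.minAreaRect(cn)
    return (x-r+a[0][0]/SC,y-r+a[0][1]/SC),(a[1][0]/SC,a[1][1]/SC),a[2]
E
python3 - <<'E'
from m import *
V1=np.load('v1.npy');c1=pickle.load(open('v1.pkl','rb'));V2=np.load('v2.npy');c2=pickle.load(open('v2.pkl','rb'))
for u,v in[(293,16),(524,24),(508,181),(298,173)]: print('rim',onz(c1,u/1.25,v/1.25,56).round(1))
# inner rim lines
x0,y0,x1,y1=430,-120,690,80
g=cv2.GaussianBlur(cv2.cvtColor(rect(V1,c1,56,x0,y0,x1,y1),cv2.COLOR_RGB2GRAY),(0,0),2).astype(float)
gx=cv2.Sobel(g,6,1,0);gy=cv2.Sobel(g,6,0,1)
def fit(P):
    P=np.array(P); 
    for _ in range(5):
        vx,vy,a,b=cv2.fitLine(P.astype(np.float32),cv2.DIST_HUBER,0,.01,.01).ravel(); d=abs((P[:,0]-a)*vy-(P[:,1]-b)*vx); P=P[d<max(1,2*np.median(d))]
    return np.array([a,b]),np.array([vx,vy]),len(P)
L={}
for nm,ax,rng,lo,hi,sg in[('xlo','x',(-70,35),445,470,-1),('xhi','x',(-70,35),648,672,1),('ylo','y',(480,640),-98,-72,-1),('yhi','y',(480,640),30,58,1)]:
    P=[]
    for q in np.arange(*rng,2.):
        if ax=='x': r=int((q-y0)*SC); a,b=int((lo-x0)*SC),int((hi-x0)*SC); k=a+np.argmax(sg*gx[r,a:b]); P.append((x0+k/SC,q))
        else: cc=int((q-x0)*SC); a,b=int((lo-y0)*SC),int((hi-y0)*SC); k=a+np.argmax(sg*gy[a:b,cc]); P.append((q,y0+k/SC))
    p,v,n=fit(P); L[nm]=(p,v); t=np.degrees(np.arctan2(v[1],v[0])); print(nm,p.round(1),round((t+45)%90-45,2),n)
def X(a,b):
    s=np.linalg.solve(np.c_[L[a][1],-L[b][1]],L[b][0]-L[a][0]); return L[a][0]+s[0]*L[a][1]
K=[X('xlo','ylo'),X('xhi','ylo'),X('xhi','yhi'),X('xlo','yhi')]
print(np.round(K,1),np.mean(K,0),[np.linalg.norm(K[i]-K[i-1]).round(1) for i in range(4)])
for nm,x,y in[('slim',396,196),('sqb',500,204),('sqa',502,311)]:
    R,cn=cap(V2,c2,x,y); (a,b),r=cv2.minEnclosingCircle(cn); print(nm,'cap',x-30+a/SC,y-30+b/SC,r/SC,'white',white(V2,c2,x,y))
for nm,x,y in[('jarb',629,195),('jara',611,292)]: print(nm,circ(V2,c2,x,y,86,15,35),circ(V2,c2,x,y,60,30,60))
E
```

```text
rim [453.1  56.6  56. ]
rim [671.6  49.2  56. ]
rim [665.4 -98.   56. ]
rim [448.2 -89.4  56. ]
xlo [457.2 -18. ] -2.18 53
xhi [661. -18.] -2.25 53
ylo [567.2 -87. ] -2.12 73
yhi [565.6  45.2] -2.23 80
[[454.8 -82.9]
 [658.2 -90.4]
 [663.3  41.4]
 [459.8  49.3]] [559.00726  -20.672758] [np.float32(132.2), np.float32(203.5), np.float32(131.9), np.float32(203.7)]
slim cap 399.9445343017578 199.5956573486328 17.00267791748047 white ((397.0673828125, 201.03981018066406), (34.31910705566406, 55.61760711669922), 4.0141754150390625)
sqb cap 504.25 201.0 10.738415718078613 white ((500.4750061035156, 209.6750030517578), (56.28569793701172, 55.507877349853516), 8.130101203918457)
sqa cap 501.75 320.75 35.70894241333008 white ((504.25, 296.5), (24.0, 57.5), 90.0)
jarb [(np.float32(624.8), np.float32(203.8), np.float32(14.95)), (np.float32(619.2), np.float32(201.8), np.float32(13.95)), (np.float32(621.8), np.float32(201.2), np.float32(16.2))] [(np.float32(623.8), np.float32(202.8), np.float32(28.95)), (np.float32(623.8), np.float32(205.2), np.float32(31.2)), (np.float32(625.2), np.float32(200.8), np.float32(31.2))]
jara [(np.float32(608.8), np.float32(304.8), np.float32(13.75)), (np.float32(604.8), np.float32(299.2), np.float32(14.5)), (np.float32(590.2), np.float32(275.2), np.float32(15.1))] [(np.float32(608.8), np.float32(305.2), np.float32(29.25)), (np.float32(607.2), np.float32(306.8), np.float32(31.2)), (np.float32(599.2), np.float32(293.8), np.float32(28.95))]
```

Crate: centre (559.0, −20.7), yaw −2.2°, inner size 203.6 × 132, as described. Next I measure each item with the wrist camera straight above it, starting with slim.

```bash
cat > look.py <<'E'
import sys
from m import *
# look.py kind x y slotu slotv : measure the item below the camera, give pick pose
kind,x,y=sys.argv[1],float(sys.argv[2]),float(sys.argv[3])
c=camera_model('wrist');im=grab_frame('wrist');s=state()
o,_=ray(c,320,200);print('cam over',o.round(0))
if kind!='jar':
    for it in range(2):
        r=32;R=rect(im,c,86,x-r,y-r,x+r,y+r).max(2); m=(R<80).astype(np.uint8);m=cv2.morphologyEx(m,cv2.MORPH_OPEN,np.ones((7,7)))
        n,l,st,ce=cv2.connectedComponentsWithStats(m); i=1+np.argmax(st[1:,4]); a=st[i,4]
        x,y=x-r+ce[i][0]/SC,y-r+ce[i][1]/SC
    print('cap',round(x,1),round(y,1),'dia',round(2*np.sqrt(a/np.pi)/SC,1),'bbox',st[i,2:4]/SC)
    for th in(150,170,185): print('shoulder',th,np.round(np.hstack(white(im,c,x,y,70,60,th)),1))
    print('min white', np.percentile(rect(im,c,60,x-25,y-25,x+25,y+25).min(2),[50,75,90]))
else:
    print('boss',circ(im,c,x,y,86,15,30));print('shoulder',circ(im,c,x,y,60,30,50))
E
python3 - <<'E'
from h import *
plan(397,130,250,90)
E
```

```text
t 23.9 pos [529.7 108.3 330.9] yaw 89.92 j6 10.4 | shift m [ 0.0215 -0.1327  0.0809] n 157 calls 1 turn rad -0.0015
```

```bash

python3 -m crank '[{"x":0.005,"y":-0.033,"z":0.02,"yaw":0,"grip":0.045},{"x":0.01,"y":-0.066,"z":0.04,"yaw":0,"grip":0.045},{"x":0.0215,"y":-0.099,"z":0.06,"yaw":0,"grip":0.045},{"x":0.0215,"y":-0.1327,"z":0.08,"yaw":0,"grip":0.045},{"x":0.0215,"y":-0.1327,"z":0.08,"yaw":0,"grip":0.045}]'| tail -1
python3 look.py slim 397 199
python3 -m crank '[{"x":0,"y":0.03,"z":0,"yaw":0,"grip":0.045},{"x":0,"y":0.06,"z":0,"yaw":0,"grip":0.045},{"x":0,"y":0.09,"z":0,"yaw":0,"grip":0.045},{"x":0,"y":0.104,"z":0,"yaw":0,"grip":0.045},{"x":0,"y":0.104,"z":0,"yaw":0,"grip":0.045}]'| tail -1
python3 look.py sq 500 206
```

```text
gripper_force: 0.0
cam over [388. 198. 401.]
cap 396.6 200.2 dia 27.7 bbox [27.5 27.5]
shoulder 150 [399.3 183.1  35.7  22.4   6.3]
shoulder 170 [399.  183.   33.5  20.2   4.1]
shoulder 185 [399.2 182.3  32.3  17.8   5.7]
min white [116. 197. 212.]
gripper_force: 0.0
cam over [504. 199. 408.]
cap 499.4 208.7 dia 28.0 bbox [27.5 27.5]
shoulder 150 [499.5 212.   57.2  62.1   8.4]
shoulder 170 [499.9 209.6  56.   55.7   8.4]
shoulder 185 [499.8 209.7  54.9  54.4   8.1]
min white [208. 211. 212.]
```

Slim cap (396.6,200.2), yaw ≈4.2. Square cap (499.4,208.7), yaw 8.3. Diameters and sizes agree. Pick the square first.

```bash
python3 -c "
from h import *
plan(499.4,208.7,130,90);plan(499.4,208.7,77,90)"
```

```text
t 24.8 pos [503.3 130.1 251. ] yaw 89.86 j6 13.4 | shift m [ 0.0786 -0.0041  0.121 ] n 144 calls 1 turn rad -0.0024
t 24.8 pos [503.3 130.1 251. ] yaw 89.86 j6 13.4 | shift m [ 0.0786 -0.0041  0.174 ] n 191 calls 1 turn rad -0.0024
```

```bash

python3 -m crank '[{"x":0.03,"y":-0.004,"z":0,"yaw":0,"grip":0.045},{"x":0.06,"y":-0.004,"z":0.01,"yaw":0,"grip":0.045},{"x":0.0786,"y":-0.004,"z":0.04,"yaw":0,"grip":0.045},{"x":0.0786,"y":-0.004,"z":0.08,"yaw":0,"grip":0.045},{"x":0.0786,"y":-0.004,"z":0.12,"yaw":0,"grip":0.045}]'| tail -1
python3 -m crank '[{"x":0,"y":0,"z":0.02,"yaw":0,"grip":0.045},{"x":0,"y":0,"z":0.04,"yaw":0,"grip":0.045},{"x":0,"y":0,"z":0.053,"yaw":0,"grip":0.045},{"x":0,"y":0,"z":0.053,"yaw":0,"grip":0.045},{"x":0,"y":0,"z":0.053,"yaw":0,"grip":0.045}]'
python3 -m crank '[{"x":0,"y":0,"z":0,"yaw":0,"grip":0.03},{"x":0,"y":0,"z":0,"yaw":0,"grip":0.02},{"x":0,"y":0,"z":0,"yaw":0,"grip":0.02},{"x":0,"y":0,"z":0,"yaw":0,"grip":0.02},{"x":0,"y":0,"z":0,"yaw":0,"grip":0.02}]' 30
python3 -m crank '[{"x":0,"y":0,"z":-0.02,"yaw":0,"grip":0.02},{"x":0,"y":0,"z":-0.04,"yaw":0,"grip":0.02},{"x":0,"y":0,"z":-0.07,"yaw":0.06,"grip":0.02},{"x":0,"y":0,"z":-0.1,"yaw":0.12,"grip":0.02},{"x":0,"y":0,"z":-0.12,"yaw":0.183,"grip":0.02}]' 30 | tail -3
python3 -c "
from h import *
plan(625.7,-55.3,200,79.5);plan(625.7,-55.3,82.5,79.5)"
```

```text
gripper_force: 0.0
time_s: 25.67
ee_pos: [496.8, 209.3, 78.2]
ee_rot: [-180.0, 0.0, 90.0]
force: [0.4, 0.0, 0.0]
gripper_width: 45.1
gripper_force: 0.0
time_s: 26.08
ee_pos: [498.3, 210.1, 79.3]
ee_rot: [179.8, -0.1, 90.0]
force: [2.0, -0.4, 5.7]
gripper_width: 29.0
gripper_force: 29.9
force: [0.0, -0.8, -2.0]
gripper_width: 29.3
gripper_force: 29.9
t 26.5 pos [496.8 209.8 200. ] yaw 79.34 j6 32.3 | shift m [-0.2367  0.1757 -0.    ] n 295 calls 2 turn rad -0.0028
t 26.5 pos [496.8 209.8 200. ] yaw 79.34 j6 32.3 | shift m [-0.2367  0.1757  0.1175] n 317 calls 2 turn rad -0.0028
```

```bash

for i in 1 2; do python3 -m crank '[{"x":-0.024,"y":0.018,"z":0,"yaw":0,"grip":0.02},{"x":-0.048,"y":0.036,"z":0,"yaw":0,"grip":0.02},{"x":-0.072,"y":0.053,"z":0,"yaw":0,"grip":0.02},{"x":-0.096,"y":0.071,"z":0,"yaw":0,"grip":0.02},{"x":-0.118,"y":0.0878,"z":0,"yaw":0,"grip":0.02}]'| tail -1;done
python3 -m crank '[{"x":0,"y":0,"z":0.01,"yaw":0,"grip":0.02},{"x":0,"y":0,"z":0.02,"yaw":0,"grip":0.02},{"x":0,"y":0,"z":0.03,"yaw":0,"grip":0.02},{"x":0,"y":0,"z":0.04,"yaw":0,"grip":0.02},{"x":0,"y":0,"z":0.04,"yaw":0,"grip":0.02}]' | tail -1
python3 -c "
from h import *
for i in range(3): plan(625.7,-54.3,84,79.3);grab_frame('wrist')"
```

```text
gripper_force: 29.9
gripper_force: 29.9
gripper_force: 29.9
t 27.8 pos [624.4 -53.  154.6] yaw 79.59 j6 4.5 | shift m [-0.0011  0.0015  0.0706] n 71 calls 1 turn rad 0.0051
t 27.8 pos [625.2 -53.1 156. ] yaw 79.59 j6 4.5 | shift m [-0.0011  0.0007  0.072 ] n 72 calls 1 turn rad 0.0051
t 27.9 pos [626.  -53.3 157.2] yaw 79.59 j6 4.5 | shift m [-0.001  -0.0001  0.0732] n 73 calls 1 turn rad 0.005
```

```bash

python3 -m crank '[{"x":-0.001,"y":0,"z":0.02,"yaw":0.004,"grip":0.02},{"x":-0.001,"y":0,"z":0.04,"yaw":0.004,"grip":0.02},{"x":-0.001,"y":0,"z":0.06,"yaw":0.004,"grip":0.02},{"x":-0.001,"y":0,"z":0.068,"yaw":0.004,"grip":0.02},{"x":-0.001,"y":0,"z":0.073,"yaw":0.004,"grip":0.02}]'
python3 -m crank '[{"x":0,"y":0,"z":0,"yaw":0,"grip":0.02},{"x":0,"y":0,"z":0.001,"yaw":0,"grip":0.02},{"x":0,"y":0,"z":0.002,"yaw":0,"grip":0.02},{"x":0,"y":0,"z":0.002,"yaw":0,"grip":0.02},{"x":0,"y":0,"z":0.002,"yaw":0,"grip":0.02}]' | head -4
python3 -m crank '[{"x":0,"y":0,"z":0,"yaw":0,"grip":0.038},{"x":0,"y":0,"z":0,"yaw":0,"grip":0.038},{"x":0,"y":0,"z":0,"yaw":0,"grip":0.038},{"x":0,"y":0,"z":-0.01,"yaw":0,"grip":0.038},{"x":0,"y":0,"z":-0.04,"yaw":0,"grip":0.038}]'
python3 -c "
from h import *
plan(396.6,200.2,200,90)"
```

```text
time_s: 28.32
ee_pos: [626.0, -54.9, 84.1]
ee_rot: [-179.9, 0.0, 79.3]
force: [0.1, 0.5, -2.7]
gripper_width: 29.6
gripper_force: 30.0
time_s: 28.73
ee_pos: [626.9, -55.3, 83.5]
ee_rot: [179.9, -0.0, 79.3]
force: [-0.5, -0.6, -1.7]
time_s: 29.15
ee_pos: [623.7, -55.0, 119.7]
ee_rot: [-179.5, 0.0, 79.3]
force: [0.1, -0.0, -0.2]
gripper_width: 37.9
gripper_force: 0.0
t 29.1 pos [623.7 -55.  119.7] yaw 79.29 j6 4.6 | shift m [ 0.2085 -0.2706 -0.0803] n 351 calls 2 turn rad -0.187
```

```bash

python3 -m crank '[{"x":0,"y":0,"z":-0.03,"yaw":0,"grip":0.045},{"x":0.02,"y":-0.026,"z":-0.06,"yaw":0,"grip":0.045},{"x":0.04,"y":-0.052,"z":-0.08,"yaw":0,"grip":0.045},{"x":0.06,"y":-0.078,"z":-0.08,"yaw":0,"grip":0.045},{"x":0.08,"y":-0.104,"z":-0.08,"yaw":0,"grip":0.045}]'|tail -1
python3 -m crank '[{"x":0.025,"y":-0.033,"z":0,"yaw":0,"grip":0.045},{"x":0.05,"y":-0.066,"z":0,"yaw":0,"grip":0.045},{"x":0.075,"y":-0.098,"z":0,"yaw":0,"grip":0.045},{"x":0.1,"y":-0.13,"z":0,"yaw":0,"grip":0.045},{"x":0.1285,"y":-0.1666,"z":0,"yaw":0,"grip":0.045}]' |tail -1
python3 -m crank '[{"x":0,"y":0,"z":0.02,"yaw":0,"grip":0.045},{"x":0,"y":0,"z":0.05,"yaw":0,"grip":0.045},{"x":0,"y":0,"z":0.08,"yaw":0,"grip":0.045},{"x":0,"y":0,"z":0.08,"yaw":0,"grip":0.045},{"x":0,"y":0,"z":0.08,"yaw":0,"grip":0.045}]' 
python3 -c "
from h import *
plan(396.6,200.2,77,90)"
```

```text
gripper_force: 0.0
gripper_force: 0.0
time_s: 30.4
ee_pos: [402.0, 196.2, 122.9]
ee_rot: [-179.9, 0.1, 79.3]
force: [0.6, 0.0, 1.1]
gripper_width: 45.3
gripper_force: 0.0
t 30.4 pos [402.  196.2 122.9] yaw 79.3 j6 35.2 | shift m [ 0.0029 -0.0061  0.0459] n 46 calls 1 turn rad -0.1868
```

```bash

python3 -m crank '[{"x":0.003,"y":-0.006,"z":0,"yaw":0,"grip":0.045},{"x":0.003,"y":-0.006,"z":0.02,"yaw":0,"grip":0.045},{"x":0.003,"y":-0.006,"z":0.045,"yaw":0,"grip":0.045},{"x":0.003,"y":-0.006,"z":0.045,"yaw":0,"grip":0.045},{"x":0.003,"y":-0.006,"z":0.045,"yaw":0,"grip":0.045}]'|head -2
python3 -m crank '[{"x":0,"y":0,"z":0,"yaw":0,"grip":0.045},{"x":0,"y":0,"z":0,"yaw":0,"grip":0.04},{"x":0,"y":0,"z":0,"yaw":0,"grip":0.038},{"x":0,"y":0,"z":0,"yaw":0,"grip":0.036},{"x":0,"y":0,"z":0,"yaw":0,"grip":0.036}]' 25|head -2
python3 -c "
from h import *
plan(396.6,200.2,77,90)"
```

```text
time_s: 30.82
ee_pos: [397.5, 200.7, 78.9]
time_s: 31.23
ee_pos: [397.5, 200.6, 78.4]
t 31.2 pos [397.5 200.6  78.4] yaw 79.28 j6 36.0 | shift m [-0.0005 -0.0008  0.0014] n 2 calls 1 turn rad -0.1871
```

Within 1 mm. Grip, lift, turn +0.113 and carry to (572.8, −53.3).

```bash

python3 -m crank '[{"x":0,"y":-0.001,"z":0.001,"yaw":0,"grip":0.036},{"x":0,"y":-0.001,"z":0.001,"yaw":0,"grip":0.02},{"x":0,"y":-0.001,"z":0.001,"yaw":0,"grip":0.02},{"x":0,"y":-0.001,"z":0.001,"yaw":0,"grip":0.02},{"x":0,"y":-0.001,"z":0.001,"yaw":0,"grip":0.02}]' 25|tail -4
python3 -c "
from h import *
print(state()['ee_pos'])"
python3 -m crank '[{"x":0,"y":0,"z":-0.02,"yaw":0,"grip":0.02},{"x":0,"y":0,"z":-0.04,"yaw":0,"grip":0.02},{"x":0,"y":0,"z":-0.07,"yaw":0.04,"grip":0.02},{"x":0,"y":0,"z":-0.1,"yaw":0.08,"grip":0.02},{"x":0,"y":0,"z":-0.12,"yaw":0.113,"grip":0.02}]' 25 | tail -3
python3 -c "
from h import *
plan(572.8,-53.3,195,79.5)"
```

```text
ee_rot: [-180.0, 0.0, 79.3]
force: [0.7, -0.4, -0.1]
gripper_width: 29.5
gripper_force: 25.0
[396.0535885  200.60394648  76.7497997 ]
force: [-0.5, -0.2, -0.7]
gripper_width: 29.6
gripper_force: 25.0
t 32.1 pos [396.7 200.9 199.2] yaw 72.71 j6 42.7 | shift m [-0.1904  0.2437  0.0042] n 309 calls 2 turn rad -0.1186
```

```bash

for i in 1 2; do python3 -m crank '[{"x":-0.019,"y":0.025,"z":0,"yaw":0,"grip":0.02},{"x":-0.038,"y":0.05,"z":0,"yaw":0,"grip":0.02},{"x":-0.057,"y":0.074,"z":0,"yaw":0,"grip":0.02},{"x":-0.076,"y":0.098,"z":0,"yaw":0,"grip":0.02},{"x":-0.0952,"y":0.1218,"z":0.002,"yaw":0,"grip":0.02}]'| tail -1;done
python3 -m crank '[{"x":0,"y":0,"z":0.01,"yaw":0,"grip":0.02},{"x":0,"y":0,"z":0.03,"yaw":0,"grip":0.02},{"x":0,"y":0,"z":0.04,"yaw":0,"grip":0.02},{"x":0,"y":0,"z":0.04,"yaw":0,"grip":0.02},{"x":0,"y":0,"z":0.04,"yaw":0,"grip":0.02}]' | tail -1
python3 -m crank '[{"x":0,"y":0,"z":0,"yaw":0,"grip":0.02},{"x":0,"y":0,"z":0,"yaw":0,"grip":0.02},{"x":0,"y":0,"z":0,"yaw":0,"grip":0.02},{"x":0,"y":0,"z":0,"yaw":0,"grip":0.02},{"x":0,"y":0,"z":0,"yaw":0,"grip":0.02}]' | tail -1
python3 -c "
from h import *
plan(572.8,-53.3,83.5,79.5)"
```

```text
gripper_force: 25.0
gripper_force: 25.0
gripper_force: 25.0
gripper_force: 25.0
t 33.7 pos [572.8 -53.2 153.4] yaw 72.82 j6 10.7 | shift m [-0.0001  0.      0.0699] n 70 calls 1 turn rad -0.1166
```

```bash

python3 -m crank '[{"x":0,"y":0,"z":0.02,"yaw":0.0,"grip":0.02},{"x":0,"y":0,"z":0.04,"yaw":0,"grip":0.02},{"x":0,"y":0,"z":0.06,"yaw":0.0,"grip":0.02},{"x":0,"y":0,"z":0.068,"yaw":0.0,"grip":0.02},{"x":0,"y":0,"z":0.07,"yaw":0,"grip":0.02}]'|head -4
python3 -m crank '[{"x":0,"y":0,"z":0,"yaw":0,"grip":0.02},{"x":0,"y":0,"z":0,"yaw":0,"grip":0.02},{"x":0,"y":0,"z":0.0005,"yaw":0,"grip":0.038},{"x":0,"y":0,"z":0.0005,"yaw":0,"grip":0.038},{"x":0,"y":0,"z":0.0005,"yaw":0,"grip":0.038}]' | head -4
python3 -m crank '[{"x":0,"y":0,"z":-0.02,"yaw":0,"grip":0.038},{"x":0,"y":0,"z":-0.05,"yaw":0,"grip":0.038},{"x":0,"y":0,"z":-0.09,"yaw":-0.1,"grip":0.045},{"x":0,"y":0,"z":-0.13,"yaw":-0.2,"grip":0.045},{"x":0,"y":0,"z":-0.165,"yaw":-0.3,"grip":0.045}]'|tail -1
python3 -c "
from h import *
plan(502,244,250,90)"
```

```text
time_s: 34.15
ee_pos: [572.2, -53.2, 82.2]
ee_rot: [-179.9, 0.0, 72.8]
force: [-1.6, 1.4, 4.1]
time_s: 34.57
ee_pos: [573.1, -53.3, 83.0]
ee_rot: [179.9, -0.0, 72.8]
force: [-0.5, 0.2, 0.8]
gripper_force: 0.0
t 35.0 pos [572.8 -53.3 250.4] yaw 90.28 j6 -6.7 | shift m [ 0.2976 -0.0693  0.0004] n 306 calls 2 turn rad 0.0049
```

```bash

for i in 1 2; do python3 -m crank '[{"x":0.03,"y":-0.007,"z":0,"yaw":0,"grip":0.045},{"x":0.06,"y":-0.014,"z":0,"yaw":0,"grip":0.045},{"x":0.09,"y":-0.021,"z":0,"yaw":0,"grip":0.045},{"x":0.12,"y":-0.028,"z":0,"yaw":0,"grip":0.045},{"x":0.1488,"y":-0.0347,"z":0,"yaw":0,"grip":0.045}]'| tail -1;done
python3 look.py sq 502 314; python3 look.py jar 610 296
python3 -c "
from h import *
plan(502,314,130,90)"
```

```text
gripper_force: 0.0
gripper_force: 0.0
cam over [502. 315. 405.]
cap 500.2 318.3 dia 25.4 bbox [27.5 23.5]
shoulder 150 [500.7 319.4  56.9  60.1   9.8]
shoulder 170 [500.8 319.3  55.8  56.3   9.6]
shoulder 185 [501.  319.1  54.6  53.2  10. ]
min white [191. 207. 208.]
cam over [501. 319. 405.]
boss [(np.float32(608.8), np.float32(304.8), np.float32(13.9)), (np.float32(603.2), np.float32(305.8), np.float32(15.1)), (np.float32(610.2), np.float32(306.8), np.float32(15.65))]
shoulder [(np.float32(608.8), np.float32(305.2), np.float32(29.3)), (np.float32(609.2), np.float32(302.8), np.float32(31.2)), (np.float32(610.8), np.float32(304.2), np.float32(31.2))]
t 35.9 pos [502.2 247.9 247.7] yaw 90.26 j6 24.8 | shift m [6.610e-02 1.000e-04 1.177e-01] n 135 calls 1 turn rad 0.0045
```

```bash

python3 -m crank '[{"x":0,"y":0,"z":0,"yaw":0,"grip":0.045},{"x":0,"y":0,"z":0,"yaw":0,"grip":0.045},{"x":0,"y":0,"z":0,"yaw":0,"grip":0.045},{"x":0,"y":0,"z":0,"yaw":0,"grip":0.045},{"x":0,"y":0,"z":0,"yaw":0,"grip":0.045}]'| tail -1
python3 look.py sq 501 319
python3 -c "
from h import *
plan(500.5,319.0,77,90)"
```

```text
gripper_force: 0.0
cam over [503. 313. 405.]
cap 500.9 315.5 dia 28.1 bbox [28.  27.5]
shoulder 150 [501.5 316.1  56.9  56.9   9.9]
shoulder 170 [501.5 316.2  55.9  55.6   9.9]
shoulder 185 [501.5 316.5  54.8  54.3   9.4]
min white [205. 209. 210.]
t 36.4 pos [503.5 243.5 247.4] yaw 89.92 j6 24.7 | shift m [ 0.0755 -0.0031  0.1704] n 186 calls 1 turn rad -0.0014
```

```bash

python3 -m crank '[{"x":0.03,"y":-0.0026,"z":0,"yaw":0,"grip":0.045},{"x":0.06,"y":-0.0026,"z":0.01,"yaw":0,"grip":0.045},{"x":0.0721,"y":-0.0026,"z":0.04,"yaw":0,"grip":0.045},{"x":0.0721,"y":-0.0026,"z":0.08,"yaw":0,"grip":0.045},{"x":0.0721,"y":-0.0026,"z":0.12,"yaw":0,"grip":0.045}]'| tail -1
python3 -m crank '[{"x":0,"y":0,"z":0.02,"yaw":0,"grip":0.045},{"x":0,"y":0,"z":0.04,"yaw":0,"grip":0.045},{"x":0,"y":0,"z":0.05,"yaw":0,"grip":0.045},{"x":0,"y":0,"z":0.05,"yaw":0,"grip":0.045},{"x":0,"y":0,"z":0.05,"yaw":0,"grip":0.045}]' | tail -1
python3 -m crank '[{"x":0,"y":0,"z":0,"yaw":0,"grip":0.045},{"x":0,"y":0,"z":0,"yaw":0,"grip":0.04},{"x":0,"y":0,"z":0,"yaw":0,"grip":0.038},{"x":0,"y":0,"z":0,"yaw":0,"grip":0.036},{"x":0,"y":0,"z":0,"yaw":0,"grip":0.036}]' 30|head -4
python3 -c "
from h import *
plan(501,315.6,77,90)"
```

```text
gripper_force: 0.0
gripper_force: 0.0
time_s: 37.63
ee_pos: [500.7, 316.5, 77.7]
ee_rot: [180.0, -0.0, 90.0]
force: [0.1, 0.3, 0.2]
t 37.6 pos [500.7 316.5  77.7] yaw 90.0 j6 31.2 | shift m [-0.0009  0.0003  0.0007] n 1 calls 1 turn rad 0.0
```

```bash

python3 -m crank '[{"x":-0.001,"y":0,"z":0,"yaw":0,"grip":0.036},{"x":-0.001,"y":0,"z":0,"yaw":0,"grip":0.02},{"x":-0.001,"y":0,"z":0,"yaw":0,"grip":0.02},{"x":-0.001,"y":0,"z":0,"yaw":0,"grip":0.02},{"x":-0.001,"y":0,"z":0,"yaw":0,"grip":0.02}]' 30|tail -3
python3 -m crank '[{"x":0,"y":0,"z":-0.02,"yaw":0,"grip":0.02},{"x":0,"y":0,"z":-0.04,"yaw":0.05,"grip":0.02},{"x":0,"y":0,"z":-0.07,"yaw":0.1,"grip":0.02},{"x":0,"y":0,"z":-0.1,"yaw":0.16,"grip":0.02},{"x":0,"y":0,"z":-0.12,"yaw":0.209,"grip":0.02}]' 30 | tail -3
python3 -m crank '[{"x":0,"y":0,"z":0,"yaw":0,"grip":0.02},{"x":0,"y":0,"z":0,"yaw":0,"grip":0.02},{"x":0,"y":0,"z":0,"yaw":0,"grip":0.02},{"x":0,"y":0,"z":0,"yaw":0,"grip":0.02},{"x":0,"y":0,"z":0,"yaw":0,"grip":0.02}]' | tail -1
python3 -c "
from h import *
plan(494.3,13.8,195,78)"
```

```text
force: [0.7, -0.3, -0.1]
gripper_width: 29.2
gripper_force: 30.0
force: [0.8, 0.2, -1.5]
gripper_width: 29.3
gripper_force: 30.0
gripper_force: 30.0
t 38.9 pos [499.7 314.9 195.3] yaw 78.05 j6 43.0 | shift m [-0.2957  0.057   0.0003] n 301 calls 2 turn rad 0.0009
```

```bash

for i in 1 2; do python3 -m crank '[{"x":-0.03,"y":0.006,"z":0,"yaw":0,"grip":0.02},{"x":-0.06,"y":0.012,"z":0,"yaw":0,"grip":0.02},{"x":-0.09,"y":0.018,"z":0,"yaw":0,"grip":0.02},{"x":-0.12,"y":0.024,"z":0,"yaw":0,"grip":0.02},{"x":-0.1478,"y":0.0285,"z":0,"yaw":0,"grip":0.02}]'| tail -1;done
python3 -m crank '[{"x":0,"y":0,"z":0.01,"yaw":0,"grip":0.02},{"x":0,"y":0,"z":0.03,"yaw":0,"grip":0.02},{"x":0,"y":0,"z":0.04,"yaw":0,"grip":0.02},{"x":0,"y":0,"z":0.04,"yaw":0,"grip":0.02},{"x":0,"y":0,"z":0.04,"yaw":0,"grip":0.02}]' | tail -1
python3 -m crank '[{"x":0,"y":0,"z":0,"yaw":0,"grip":0.02},{"x":0,"y":0,"z":0,"yaw":0,"grip":0.02},{"x":0,"y":0,"z":0,"yaw":0,"grip":0.02},{"x":0,"y":0,"z":0,"yaw":0,"grip":0.02},{"x":0,"y":0,"z":0,"yaw":0,"grip":0.02}]' | tail -1
python3 -c "
from h import *
plan(494.3,13.8,83.5,78)"
```

```text
gripper_force: 30.0
gripper_force: 30.0
gripper_force: 30.0
gripper_force: 30.0
t 40.5 pos [495.3  14.6 157.7] yaw 78.04 j6 12.3 | shift m [-0.001  -0.0008  0.0742] n 74 calls 1 turn rad 0.0007
```

```bash

python3 -m crank '[{"x":-0.001,"y":-0.0008,"z":0.02,"yaw":0.0,"grip":0.02},{"x":-0.001,"y":-0.0008,"z":0.04,"yaw":0,"grip":0.02},{"x":-0.001,"y":-0.0008,"z":0.06,"yaw":0.0,"grip":0.02},{"x":-0.001,"y":-0.0008,"z":0.07,"yaw":0.0,"grip":0.02},{"x":-0.001,"y":-0.0008,"z":0.0745,"yaw":0,"grip":0.02}]'|head -4
python3 -m crank '[{"x":0,"y":0,"z":0,"yaw":0,"grip":0.02},{"x":0,"y":0,"z":0,"yaw":0,"grip":0.02},{"x":0,"y":0,"z":0.0005,"yaw":0,"grip":0.038},{"x":0,"y":0,"z":0.0005,"yaw":0,"grip":0.038},{"x":0,"y":0,"z":0.0005,"yaw":0,"grip":0.038}]' | head -4
python3 -m crank '[{"x":0,"y":0,"z":-0.02,"yaw":0,"grip":0.038},{"x":0,"y":0,"z":-0.05,"yaw":0,"grip":0.038},{"x":0,"y":0,"z":-0.09,"yaw":-0.07,"grip":0.045},{"x":0,"y":0,"z":-0.13,"yaw":-0.14,"grip":0.045},{"x":0,"y":0,"z":-0.165,"yaw":-0.21,"grip":0.045}]'|tail -1
python3 -c "
from h import *
plan(609,235,250,90)"
```

```text
time_s: 40.97
ee_pos: [493.4, 13.6, 82.7]
ee_rot: [-179.9, 0.0, 78.0]
force: [-10.2, 0.4, 36.1]
time_s: 41.38
ee_pos: [494.6, 13.6, 82.9]
ee_rot: [179.9, -0.0, 78.0]
force: [-0.1, -0.1, 0.6]
gripper_force: 0.0
t 41.8 pos [494.2  13.6 250.2] yaw 90.25 j6 -0.0 | shift m [2.209e-01 1.158e-01 2.000e-04] n 249 calls 2 turn rad 0.0044
```

```bash

for i in 1 2; do python3 -m crank '[{"x":0.022,"y":0.012,"z":0,"yaw":0,"grip":0.045},{"x":0.045,"y":0.024,"z":0,"yaw":0,"grip":0.045},{"x":0.067,"y":0.035,"z":0,"yaw":0,"grip":0.045},{"x":0.09,"y":0.047,"z":0,"yaw":0,"grip":0.045},{"x":0.1105,"y":0.0579,"z":0,"yaw":0,"grip":0.045}]'| tail -1;done
python3 -m crank '[{"x":0,"y":0,"z":0,"yaw":0,"grip":0.045},{"x":0,"y":0,"z":0,"yaw":0,"grip":0.045},{"x":0,"y":0,"z":0,"yaw":0,"grip":0.045},{"x":0,"y":0,"z":0,"yaw":0,"grip":0.045},{"x":0,"y":0,"z":0,"yaw":0,"grip":0.045}]'| tail -1
python3 look.py jar 609 305; python3 look.py jar 624 203
python3 -c "
from m import *
# brightness-based boss check
c=camera_model('wrist');im=grab_frame('wrist')
for x,y in((609,304),(624,203)):
    r=25;g=rect(im,c,86,x-r,y-r,x+r,y+r).min(2)
    for th in (150,170,190,205):
        m=(g>th).astype(np.uint8);n,l,st,ce=cv2.connectedComponentsWithStats(cv2.morphologyEx(m,2,np.ones((5,5))))
        k=[(round(x-r+ce[i][0]/2,1),round(y-r+ce[i][1]/2,1),(st[i,2:5]/[2,2,4]).tolist()) for i in range(1,n) if st[i,4]>1200]; print(x,th,k)
plan(609,304.5,77,90)"
```

```text
gripper_force: 0.0
gripper_force: 0.0
gripper_force: 0.0
cam over [608. 303. 405.]
boss [(np.float32(610.2), np.float32(305.2), np.float32(14.55)), (np.float32(606.8), np.float32(305.8), np.float32(15.65)), (np.float32(608.8), np.float32(307.8), np.float32(15.65))]
shoulder [(np.float32(609.2), np.float32(304.8), np.float32(29.5)), (np.float32(607.2), np.float32(305.8), np.float32(31.2)), (np.float32(609.8), np.float32(302.8), np.float32(31.2))]
cam over [609. 303. 405.]
boss [(np.float32(623.2), np.float32(209.2), np.float32(13.95)), (np.float32(624.8), np.float32(201.2), np.float32(16.2)), (np.float32(622.8), np.float32(207.2), np.float32(16.2))]
shoulder [(np.float32(624.2), np.float32(203.2), np.float32(29.55)), (np.float32(620.2), np.float32(214.2), np.float32(28.95)), (np.float32(623.8), np.float32(205.8), np.float32(31.2))]
609 150 [(np.float64(611.0), np.float64(305.4), [50.0, 49.5, 1791.0])]
609 170 [(np.float64(611.2), np.float64(306.7), [26.0, 25.5, 453.75])]
609 190 []
609 205 []
624 150 [(np.float64(630.3), np.float64(202.8), [47.5, 45.0, 1176.0])]
624 170 [(np.float64(623.2), np.float64(192.6), [33.5, 18.0, 318.25])]
624 190 []
624 205 []
t 43.2 pos [609.5 234.1 247.8] yaw 90.01 j6 20.0 | shift m [ 0.0704 -0.0005  0.1708] n 185 calls 1 turn rad 0.0002
```

```bash

python3 -m crank '[{"x":0.03,"y":0,"z":0,"yaw":0,"grip":0.045},{"x":0.06,"y":0,"z":0.01,"yaw":0,"grip":0.045},{"x":0.0709,"y":0,"z":0.04,"yaw":0,"grip":0.045},{"x":0.0709,"y":0,"z":0.08,"yaw":0,"grip":0.045},{"x":0.0709,"y":0,"z":0.12,"yaw":0,"grip":0.045}]'| tail -1
python3 -m crank '[{"x":0,"y":0,"z":0.02,"yaw":0,"grip":0.045},{"x":0,"y":0,"z":0.04,"yaw":0,"grip":0.045},{"x":0,"y":0,"z":0.05,"yaw":0,"grip":0.045},{"x":0,"y":0,"z":0.05,"yaw":0,"grip":0.045},{"x":0,"y":0,"z":0.05,"yaw":0,"grip":0.045}]' | tail -1
python3 -m crank '[{"x":0,"y":0,"z":0,"yaw":0,"grip":0.045},{"x":0,"y":0,"z":0,"yaw":0,"grip":0.04},{"x":0,"y":0,"z":0,"yaw":0,"grip":0.038},{"x":0,"y":0,"z":0,"yaw":0,"grip":0.036},{"x":0,"y":0,"z":0,"yaw":0,"grip":0.036}]' 30|head -4
python3 -m crank '[{"x":0,"y":0,"z":0,"yaw":0,"grip":0.036},{"x":0,"y":0,"z":0,"yaw":0,"grip":0.02},{"x":0,"y":0,"z":0,"yaw":0,"grip":0.02},{"x":0,"y":0,"z":0,"yaw":0,"grip":0.02},{"x":0,"y":0,"z":0,"yaw":0,"grip":0.02}]' 45
python3 -m crank '[{"x":0,"y":0,"z":-0.02,"yaw":0,"grip":0.02},{"x":0,"y":0,"z":-0.04,"yaw":0,"grip":0.02},{"x":0,"y":0,"z":-0.07,"yaw":0,"grip":0.02},{"x":0,"y":0,"z":-0.1,"yaw":0,"grip":0.02},{"x":0,"y":0,"z":-0.12,"yaw":0,"grip":0.02}]' 45 | tail -3
python3 -m crank '[{"x":0,"y":0,"z":0,"yaw":0,"grip":0.02},{"x":0,"y":0,"z":0,"yaw":0,"grip":0.02},{"x":0,"y":0,"z":0,"yaw":0,"grip":0.02},{"x":0,"y":0,"z":0,"yaw":0,"grip":0.02},{"x":0,"y":0,"z":0,"yaw":0,"grip":0.02}]' | tail -1
python3 -c "
from h import *
plan(626.2,8.7,195,90)"
```

```text
gripper_force: 0.0
gripper_force: 0.0
time_s: 44.45
ee_pos: [609.7, 305.7, 77.7]
ee_rot: [180.0, -0.0, 90.1]
force: [-0.8, -0.4, -0.7]
time_s: 44.87
ee_pos: [610.2, 305.7, 77.5]
ee_rot: [179.9, -0.0, 90.1]
force: [2.9, 0.2, 0.2]
gripper_width: 29.1
gripper_force: 45.0
force: [1.5, -0.7, -6.1]
gripper_width: 29.1
gripper_force: 45.0
gripper_force: 45.0
t 45.7 pos [608.5 305.2 194.6] yaw 90.06 j6 25.6 | shift m [-0.2965  0.0174 -0.0004] n 297 calls 2 turn rad 0.001
```

```bash

for i in 1 2; do python3 -m crank '[{"x":-0.03,"y":0.002,"z":0,"yaw":0,"grip":0.02},{"x":-0.06,"y":0.004,"z":0,"yaw":0,"grip":0.02},{"x":-0.09,"y":0.006,"z":0,"yaw":0,"grip":0.02},{"x":-0.12,"y":0.008,"z":0,"yaw":0,"grip":0.02},{"x":-0.1482,"y":0.0087,"z":0,"yaw":0,"grip":0.02}]'| tail -1;done
python3 -m crank '[{"x":0,"y":0,"z":0.01,"yaw":0,"grip":0.02},{"x":0,"y":0,"z":0.03,"yaw":0,"grip":0.02},{"x":0,"y":0,"z":0.04,"yaw":0,"grip":0.02},{"x":0,"y":0,"z":0.04,"yaw":0,"grip":0.02},{"x":0,"y":0,"z":0.04,"yaw":0,"grip":0.02}]' | tail -1
python3 -m crank '[{"x":0,"y":0,"z":0,"yaw":0,"grip":0.02},{"x":0,"y":0,"z":0,"yaw":0,"grip":0.02},{"x":0,"y":0,"z":0,"yaw":0,"grip":0.02},{"x":0,"y":0,"z":0,"yaw":0,"grip":0.02},{"x":0,"y":0,"z":0,"yaw":0,"grip":0.02}]' | tail -1
python3 -c "
from h import *
plan(626.2,9.2,84,90)"
```

```text
gripper_force: 45.0
gripper_force: 45.0
gripper_force: 45.0
gripper_force: 45.0
t 47.4 pos [627.5   9.4 157.9] yaw 90.07 j6 -0.3 | shift m [-0.0002 -0.0013  0.0739] n 74 calls 1 turn rad 0.0012
```

Lower, release, then hover for the second jar at (624,203), TCP (624,133,250).

```bash

python3 -m crank '[{"x":0,"y":-0.0013,"z":0.02,"yaw":0.0,"grip":0.02},{"x":0,"y":-0.0013,"z":0.04,"yaw":0,"grip":0.02},{"x":0,"y":-0.0013,"z":0.06,"yaw":0.0,"grip":0.02},{"x":0,"y":-0.0013,"z":0.068,"yaw":0.0,"grip":0.02},{"x":0,"y":-0.0013,"z":0.072,"yaw":0,"grip":0.02}]'|head -4
python3 -m crank '[{"x":0,"y":0,"z":0,"yaw":0,"grip":0.02},{"x":0,"y":0,"z":0.001,"yaw":0,"grip":0.02},{"x":0,"y":0,"z":0.001,"yaw":0,"grip":0.038},{"x":0,"y":0,"z":0.001,"yaw":0,"grip":0.038},{"x":0,"y":0,"z":0.001,"yaw":0,"grip":0.038}]' | head -4
python3 -m crank '[{"x":0,"y":0,"z":-0.02,"yaw":0,"grip":0.038},{"x":0,"y":0,"z":-0.05,"yaw":0,"grip":0.038},{"x":0,"y":0,"z":-0.09,"yaw":0,"grip":0.045},{"x":0,"y":0,"z":-0.13,"yaw":0,"grip":0.045},{"x":0.02,"y":0,"z":-0.165,"yaw":0,"grip":0.045}]'|tail -1
python3 -m crank '[{"x":0.03,"y":0,"z":0,"yaw":0,"grip":0.045},{"x":0.06,"y":0,"z":0,"yaw":0,"grip":0.045},{"x":0.09,"y":0,"z":0,"yaw":0,"grip":0.045},{"x":0.104,"y":0,"z":0,"yaw":0,"grip":0.045},{"x":0.104,"y":0,"z":0,"yaw":0,"grip":0.045}]'|tail -1
python3 -m crank '[{"x":0,"y":0,"z":0,"yaw":0,"grip":0.045},{"x":0,"y":0,"z":0,"yaw":0,"grip":0.045},{"x":0,"y":0,"z":0,"yaw":0,"grip":0.045},{"x":0,"y":0,"z":0,"yaw":0,"grip":0.045},{"x":0,"y":0,"z":0,"yaw":0,"grip":0.045}]'| tail -1
python3 look.py jar 624 203
python3 -c "
from h import *
plan(624,203,77,90)"
```

```text
time_s: 47.78
ee_pos: [625.0, 9.3, 83.8]
ee_rot: [-179.8, -0.0, 90.1]
force: [-0.0, 0.5, -6.5]
time_s: 48.2
ee_pos: [627.6, 9.3, 86.7]
ee_rot: [179.7, -0.0, 90.1]
force: [0.5, 0.4, 1.1]
gripper_force: 0.0
gripper_force: 0.0
gripper_force: 0.0
cam over [625. 202. 406.]
boss [(np.float32(624.2), np.float32(202.2), np.float32(14.0)), (np.float32(624.8), np.float32(204.2), np.float32(14.55)), (np.float32(626.8), np.float32(202.8), np.float32(15.65))]
shoulder [(np.float32(624.2), np.float32(202.8), np.float32(29.5)), (np.float32(625.8), np.float32(201.2), np.float32(31.2)), (np.float32(623.2), np.float32(205.2), np.float32(29.55))]
t 49.5 pos [626.  132.4 249.4] yaw 89.99 j6 10.9 | shift m [ 0.0706 -0.002   0.1724] n 186 calls 1 turn rad -0.0002
```

```bash

python3 -m crank '[{"x":0.03,"y":-0.002,"z":0,"yaw":0,"grip":0.045},{"x":0.06,"y":-0.002,"z":0.01,"yaw":0,"grip":0.045},{"x":0.0704,"y":-0.0019,"z":0.04,"yaw":0,"grip":0.045},{"x":0.0704,"y":-0.0019,"z":0.08,"yaw":0,"grip":0.045},{"x":0.0704,"y":-0.0019,"z":0.12,"yaw":0,"grip":0.045}]'| tail -1
python3 -m crank '[{"x":0,"y":0,"z":0.02,"yaw":0,"grip":0.045},{"x":0,"y":0,"z":0.04,"yaw":0,"grip":0.045},{"x":0,"y":0,"z":0.051,"yaw":0,"grip":0.045},{"x":0,"y":0,"z":0.051,"yaw":0,"grip":0.045},{"x":0,"y":0,"z":0.051,"yaw":0,"grip":0.045}]' | tail -1
python3 -m crank '[{"x":0,"y":0,"z":0,"yaw":0,"grip":0.045},{"x":0,"y":0,"z":0,"yaw":0,"grip":0.04},{"x":0,"y":0,"z":0,"yaw":0,"grip":0.038},{"x":0,"y":0,"z":0,"yaw":0,"grip":0.036},{"x":0,"y":0,"z":0,"yaw":0,"grip":0.036}]' 30|head -4
python3 -m crank '[{"x":0,"y":0,"z":0,"yaw":0,"grip":0.036},{"x":0,"y":0,"z":0,"yaw":0,"grip":0.02},{"x":0,"y":0,"z":0,"yaw":0,"grip":0.02},{"x":0,"y":0,"z":0,"yaw":0,"grip":0.02},{"x":0,"y":0,"z":0,"yaw":0,"grip":0.02}]' 45
python3 -m crank '[{"x":0,"y":0,"z":-0.02,"yaw":0,"grip":0.02},{"x":0,"y":0,"z":-0.04,"yaw":0,"grip":0.02},{"x":0,"y":0,"z":-0.07,"yaw":0,"grip":0.02},{"x":0,"y":0,"z":-0.1,"yaw":0,"grip":0.02},{"x":0,"y":0,"z":-0.12,"yaw":0,"grip":0.02}]' 45 | tail -3
python3 -m crank '[{"x":0,"y":0,"z":0,"yaw":0,"grip":0.02},{"x":0,"y":0,"z":0,"yaw":0,"grip":0.02},{"x":0,"y":0,"z":0,"yaw":0,"grip":0.02},{"x":0,"y":0,"z":0,"yaw":0,"grip":0.02},{"x":0,"y":0,"z":0,"yaw":0,"grip":0.02}]' | tail -1
python3 -c "
from h import *
plan(560.2,11.3,195,90)"
```

```text
gripper_force: 0.0
gripper_force: 0.0
time_s: 50.75
ee_pos: [624.0, 203.7, 78.9]
ee_rot: [180.0, -0.0, 90.1]
force: [0.2, -0.2, -0.3]
time_s: 51.17
ee_pos: [625.0, 203.8, 78.9]
ee_rot: [179.8, -0.0, 90.1]
force: [2.6, -0.9, 0.4]
gripper_width: 29.0
gripper_force: 45.0
force: [1.5, -0.2, -3.8]
gripper_width: 28.5
gripper_force: 45.0
gripper_force: 45.0
t 52.0 pos [622.7 203.3 195.8] yaw 90.06 j6 17.0 | shift m [-0.192  -0.0627  0.0008] n 202 calls 2 turn rad 0.0011
```

```bash

for i in 1 2; do python3 -m crank '[{"x":-0.02,"y":-0.006,"z":0,"yaw":0,"grip":0.02},{"x":-0.04,"y":-0.012,"z":0,"yaw":0,"grip":0.02},{"x":-0.06,"y":-0.018,"z":0,"yaw":0,"grip":0.02},{"x":-0.08,"y":-0.025,"z":0,"yaw":0,"grip":0.02},{"x":-0.0955,"y":-0.0313,"z":0,"yaw":0,"grip":0.02}]'| tail -1;done
python3 -m crank '[{"x":0,"y":0,"z":0.01,"yaw":0,"grip":0.02},{"x":0,"y":0,"z":0.03,"yaw":0,"grip":0.02},{"x":0,"y":0,"z":0.04,"yaw":0,"grip":0.02},{"x":0,"y":0,"z":0.04,"yaw":0,"grip":0.02},{"x":0,"y":0,"z":0.04,"yaw":0,"grip":0.02}]' | tail -1
python3 -m crank '[{"x":0,"y":0,"z":0,"yaw":0,"grip":0.02},{"x":0,"y":0,"z":0,"yaw":0,"grip":0.02},{"x":0,"y":0,"z":0,"yaw":0,"grip":0.02},{"x":0,"y":0,"z":0,"yaw":0,"grip":0.02},{"x":0,"y":0,"z":0,"yaw":0,"grip":0.02}]' | tail -1
python3 -c "
from h import *
plan(560.2,12.0,85.5,90)"
```

```text
gripper_force: 45.0
gripper_force: 45.0
gripper_force: 45.0
gripper_force: 45.0
t 53.7 pos [561.7  12.7 158.8] yaw 90.07 j6 0.1 | shift m [-0.0007 -0.0015  0.0733] n 73 calls 1 turn rad 0.0012
```

```bash

python3 -m crank '[{"x":-0.0007,"y":-0.0015,"z":0.02,"yaw":0.0,"grip":0.02},{"x":-0.0007,"y":-0.0015,"z":0.04,"yaw":0,"grip":0.02},{"x":-0.0007,"y":-0.0015,"z":0.06,"yaw":0.0,"grip":0.02},{"x":-0.0007,"y":-0.0015,"z":0.068,"yaw":0.0,"grip":0.02},{"x":-0.0007,"y":-0.0015,"z":0.0725,"yaw":0,"grip":0.02}]'|head -4
python3 -m crank '[{"x":0,"y":0,"z":0,"yaw":0,"grip":0.02},{"x":0,"y":0,"z":0.001,"yaw":0,"grip":0.02},{"x":0,"y":0,"z":0.001,"yaw":0,"grip":0.038},{"x":0,"y":0,"z":0.001,"yaw":0,"grip":0.038},{"x":0,"y":0,"z":0.001,"yaw":0,"grip":0.038}]' | head -4
python3 -m crank '[{"x":0,"y":0,"z":-0.02,"yaw":0,"grip":0.038},{"x":0,"y":0,"z":-0.05,"yaw":0,"grip":0.038},{"x":0,"y":0,"z":-0.09,"yaw":0,"grip":0.045},{"x":0,"y":0,"z":-0.13,"yaw":0,"grip":0.045},{"x":0,"y":0,"z":-0.165,"yaw":0,"grip":0.045}]'|tail -1
python3 -c "
from h import *
plan(638,-305,250,90)"
```

```text
time_s: 54.08
ee_pos: [559.2, 11.9, 84.6]
ee_rot: [-179.9, -0.0, 90.1]
force: [-0.2, 0.4, -0.5]
time_s: 54.5
ee_pos: [561.2, 11.9, 86.4]
ee_rot: [179.8, -0.0, 90.1]
force: [0.2, 0.3, -0.5]
gripper_force: 0.0
t 54.9 pos [560.3  11.9 253.6] yaw 90.06 j6 -0.0 | shift m [-0.317   0.0773  0.0036] n 326 calls 2 turn rad 0.001
```

```bash

for i in 1 2; do python3 -m crank '[{"x":-0.032,"y":0.008,"z":0,"yaw":0,"grip":0.045},{"x":-0.064,"y":0.016,"z":0,"yaw":0,"grip":0.045},{"x":-0.096,"y":0.024,"z":0,"yaw":0,"grip":0.045},{"x":-0.128,"y":0.032,"z":0,"yaw":0,"grip":0.045},{"x":-0.1585,"y":0.0387,"z":0,"yaw":0,"grip":0.045}]'| tail -1;done
python3 -m crank '[{"x":0,"y":0,"z":0,"yaw":0,"grip":0.045},{"x":0,"y":0,"z":0,"yaw":0,"grip":0.045},{"x":0,"y":0,"z":0,"yaw":0,"grip":0.045},{"x":0,"y":0,"z":0,"yaw":0,"grip":0.045},{"x":0,"y":0,"z":0,"yaw":0,"grip":0.045}]'| tail -1
python3 look.py obl 638 -236
python3 -c "
from h import *
plan(638,-236,77,90)"
```

```text
gripper_force: 0.0
gripper_force: 0.0
gripper_force: 0.0
cam over [ 637. -234.  408.]
cap 641.4 -241.4 dia 27.9 bbox [27.5 28. ]
shoulder 150 [ 650.4 -231.1  117.5  121.    90. ]
shoulder 170 [ 642.  -241.1   56.1   86.2   45.5]
shoulder 185 [ 642.1 -240.9   55.3   85.4   46. ]
min white [167. 218. 219.]
t 56.2 pos [ 637.7 -303.8  250.5] yaw 90.14 j6 -26.5 | shift m [0.0678 0.0004 0.1735] n 186 calls 1 turn rad 0.0024
```

```bash

python3 -m crank '[{"x":0.03,"y":0.004,"z":0,"yaw":0,"grip":0.045},{"x":0.0625,"y":0.0039,"z":0.01,"yaw":0,"grip":0.045},{"x":0.0625,"y":0.0039,"z":0.04,"yaw":0,"grip":0.045},{"x":0.0625,"y":0.0039,"z":0.08,"yaw":0,"grip":0.045},{"x":0.0625,"y":0.0039,"z":0.12,"yaw":0,"grip":0.045}]'| tail -1
python3 -m crank '[{"x":0,"y":0,"z":0.02,"yaw":0,"grip":0.045},{"x":0,"y":0,"z":0.04,"yaw":0,"grip":0.045},{"x":0,"y":0,"z":0.053,"yaw":0,"grip":0.045},{"x":0,"y":0,"z":0.053,"yaw":0,"grip":0.045},{"x":0,"y":0,"z":0.053,"yaw":0,"grip":0.045}]' | tail -1
python3 -m crank '[{"x":0,"y":0,"z":0,"yaw":0,"grip":0.045},{"x":0,"y":0,"z":0,"yaw":0,"grip":0.04},{"x":0,"y":0,"z":0,"yaw":0,"grip":0.038},{"x":0,"y":0,"z":0,"yaw":0,"grip":0.036},{"x":0,"y":0,"z":0,"yaw":0,"grip":0.036}]' 30|head -4
python3 -m crank '[{"x":0,"y":0,"z":0,"yaw":0,"grip":0.036},{"x":0,"y":0,"z":0,"yaw":0,"grip":0.02},{"x":0,"y":0,"z":0,"yaw":0,"grip":0.02},{"x":0,"y":0,"z":0,"yaw":0,"grip":0.02},{"x":0,"y":0,"z":0,"yaw":0,"grip":0.02}]' 40
python3 -m crank '[{"x":0,"y":0,"z":-0.02,"yaw":0,"grip":0.02},{"x":0,"y":0,"z":-0.04,"yaw":0,"grip":0.02},{"x":0,"y":0,"z":-0.07,"yaw":0,"grip":0.02},{"x":0,"y":0,"z":-0.1,"yaw":0,"grip":0.02},{"x":0,"y":0,"z":-0.13,"yaw":0,"grip":0.02}]' 40 | tail -3
for i in 1 2; do python3 -m crank '[{"x":0,"y":0,"z":0,"yaw":-0.07,"grip":0.02},{"x":0,"y":0,"z":0,"yaw":-0.15,"grip":0.02},{"x":0,"y":0,"z":0,"yaw":-0.23,"grip":0.02},{"x":0,"y":0,"z":0,"yaw":-0.31,"grip":0.02},{"x":0,"y":0,"z":0,"yaw":-0.368,"grip":0.02}]' | tail -1; done
python3 -m crank '[{"x":0,"y":0,"z":0,"yaw":0,"grip":0.02},{"x":0,"y":0,"z":0,"yaw":0,"grip":0.02},{"x":0,"y":0,"z":0,"yaw":0,"grip":0.02},{"x":0,"y":0,"z":0,"yaw":0,"grip":0.02},{"x":0,"y":0,"z":0,"yaw":0,"grip":0.02}]' | tail -1
python3 -c "
from h import *
plan(504.8,-50.7,205,132.2)"
```

```text
gripper_force: 0.0
gripper_force: 0.0
time_s: 57.47
ee_pos: [641.6, -242.5, 77.0]
ee_rot: [180.0, 0.0, 90.1]
force: [-0.0, -0.4, 0.1]
time_s: 57.88
ee_pos: [642.1, -242.7, 77.0]
ee_rot: [179.9, 0.0, 90.1]
force: [2.5, 0.3, 0.7]
gripper_width: 29.0
gripper_force: 40.0
force: [1.0, -1.1, -4.3]
gripper_width: 28.8
gripper_force: 40.0
gripper_force: 40.0
gripper_force: 40.0
gripper_force: 40.0
t 59.5 pos [ 641.4 -242.5  206.6] yaw 132.19 j6 -63.9 | shift m [0.2338 0.0276 0.0016] n 235 calls 2 turn rad -0.0001
```

```bash

for i in 1 2; do python3 -m crank '[{"x":0.024,"y":0.003,"z":0,"yaw":0,"grip":0.02},{"x":0.048,"y":0.006,"z":0,"yaw":0,"grip":0.02},{"x":0.072,"y":0.009,"z":0,"yaw":0,"grip":0.02},{"x":0.096,"y":0.012,"z":0,"yaw":0,"grip":0.02},{"x":0.1163,"y":0.0138,"z":0,"yaw":0,"grip":0.02}]'| tail -1;done
python3 -m crank '[{"x":0,"y":0,"z":0,"yaw":0,"grip":0.02},{"x":0,"y":0,"z":0,"yaw":0,"grip":0.02},{"x":0,"y":0,"z":0,"yaw":0,"grip":0.02},{"x":0,"y":0,"z":0,"yaw":0,"grip":0.02},{"x":0,"y":0,"z":0,"yaw":0,"grip":0.02}]' | tail -1
cat > crate.py <<'E'
from m import *
def chk(n):
    c=camera_model(n);im=grab_frame(n); th=np.radians(-2.2);C=np.array([559,-20.7]);Ri=np.array([[np.cos(th),np.sin(th)],[-np.sin(th),np.cos(th)]])
    for nm,x,y in[('sqa',494.3,13.8),('sqb',625.7,-55.3),('slim',572.8,-53.3),('obl',504.8,-50.7)]:
        r=26;R=rect(im,c,92,x-r,y-r,x+r,y+r).max(2); m=(R<80).astype(np.uint8);m=cv2.morphologyEx(m,2,np.ones((7,7)))
        q,l,st,ce=cv2.connectedComponentsWithStats(m)
        if q<2: print(nm,None); continue
        i=1+np.argmax(st[1:,4]); p=np.array([x-r+ce[i][0]/2,y-r+ce[i][1]/2]); print(nm,p.round(1),'uv',(Ri@(p-C)).round(1),'box',st[i,2:4]/2,'white',np.round(np.hstack(white(im,c,x,y,60,66,170)),1))
    for nm,x,y in[('jarA',626.2,8.7),('jarB',560.2,11.3)]: print(nm,circ(im,c,x,y,92,15,28)[:1],circ(im,c,x,y,66,30,45)[:1])
import sys; chk(sys.argv[1])
E
python3 crate.py wrist; python3 crate.py top
python3 -c "
from h import *
plan(505.6,-51.6,84,132.2)"
```

```text
gripper_force: 40.0
gripper_force: 40.0
gripper_force: 40.0
sqa [492.8  13.1] uv [-67.4  31.2] box [30.5 28.5] white [505.6  29.1  36.8  71.8  49.3]
sqb [627.8 -53.3] uv [ 70. -30.] box [52. 52.] white [577.   -6.8  22.   22.5  90. ]
slim [574.2 -56.6] uv [ 16.5 -35.3] box [52. 52.] white [560.3  -6.   24.5  56.   90. ]
obl [520.5 -68.6] uv [-36.7 -49.3] box [23. 20.] white [547.6  -5.4  16.4  41.1  62.1]
jarA [(np.float32(626.0), np.float32(7.5), np.float32(15.1))] [(np.float32(625.4), np.float32(9.5), np.float32(29.35))]
jarB [(np.float32(561.4), np.float32(11.0), np.float32(15.1))] [(np.float32(560.0), np.float32(11.0), np.float32(29.55))]
t 60.9 pos [506.  -52.3 206.7] yaw 132.17 j6 -49.4 | shift m [0.0008 0.0002 0.1227] n 123 calls 1 turn rad -0.0004Traceback (most recent call last):
  File "crate.py", line 10, in <module>
    import sys; chk(sys.argv[1])
                ~~~^^^^^^^^^^^^^
  File "crate.py", line 8, in chk
    i=1+np.argmax(st[1:,4]); p=np.array([x-r+ce[i][0]/2,y-r+ce[i][1]/2]); print(nm,p.round(1),'uv',(Ri@(p-C)).round(1),'box',st[i,2:4]/2,'white',np.round(np.hstack(white(im,c,x,y,60,66,170)),1))
                                                                                                                                                                    ~~~~~^^^^^^^^^^^^^^^^^^^^
  File "m.py", line 22, in white
    i=min(range(1,n),key=lambda k:np.hypot(*(ce[k]-r*SC))+(1e4 if st[k,4]<800 else 0))
ValueError: min() iterable argument is empty
```

```bash

python3 -m crank '[{"x":0.0008,"y":0,"z":0.02,"yaw":0,"grip":0.02},{"x":0.0008,"y":0,"z":0.04,"yaw":0,"grip":0.02},{"x":0.0008,"y":0,"z":0.055,"yaw":0,"grip":0.02},{"x":0.0008,"y":0,"z":0.06,"yaw":0,"grip":0.02},{"x":0.0008,"y":0,"z":0.06,"yaw":0,"grip":0.02}]' | head -4
python3 -m crank '[{"x":0,"y":0,"z":0.006,"yaw":0,"grip":0.02},{"x":0,"y":0,"z":0.012,"yaw":0,"grip":0.02},{"x":0,"y":0,"z":0.018,"yaw":0,"grip":0.02},{"x":0,"y":0,"z":0.024,"yaw":0,"grip":0.02},{"x":0,"y":0,"z":0.03,"yaw":0,"grip":0.02}]' | head -4
python3 -m crank '[{"x":0,"y":0,"z":0.006,"yaw":0,"grip":0.02},{"x":0,"y":0,"z":0.012,"yaw":0,"grip":0.02},{"x":0,"y":0,"z":0.018,"yaw":0,"grip":0.02},{"x":0,"y":0,"z":0.022,"yaw":0,"grip":0.02},{"x":0,"y":0,"z":0.022,"yaw":0,"grip":0.02}]' | head -4
python3 -m crank '[{"x":0,"y":0,"z":0,"yaw":0,"grip":0.02},{"x":0,"y":0,"z":0.005,"yaw":0,"grip":0.02},{"x":0,"y":0,"z":0.009,"yaw":0,"grip":0.02},{"x":0,"y":0,"z":0.009,"yaw":0,"grip":0.02},{"x":0,"y":0,"z":0.009,"yaw":0,"grip":0.02}]' | head -4
```

```text
time_s: 61.32
ee_pos: [504.4, -51.3, 145.5]
ee_rot: [-179.9, -0.1, 132.2]
force: [-0.3, 0.7, -3.5]
time_s: 61.73
ee_pos: [505.2, -51.1, 116.5]
ee_rot: [180.0, 0.0, 132.2]
force: [-0.1, 0.1, -3.3]
time_s: 62.15
ee_pos: [504.4, -51.0, 93.8]
ee_rot: [-179.9, -0.1, 132.2]
force: [0.1, -1.0, -2.6]
time_s: 62.57
ee_pos: [504.9, -51.1, 85.6]
ee_rot: [-180.0, -0.0, 132.2]
force: [-0.2, -0.3, -2.7]
```

No contact on the way in. The last 1.5 mm, then release and rise, and view the full crate as in v1.

```bash

python3 -m crank '[{"x":0,"y":0,"z":0.0005,"yaw":0,"grip":0.02},{"x":0,"y":0,"z":0.0015,"yaw":0,"grip":0.02},{"x":0,"y":0,"z":0.0015,"yaw":0,"grip":0.02},{"x":0,"y":0,"z":0.0015,"yaw":0,"grip":0.036},{"x":0,"y":0,"z":0.0015,"yaw":0,"grip":0.038}]' | head -4
python3 -m crank '[{"x":0,"y":0,"z":0,"yaw":0,"grip":0.038},{"x":0,"y":0,"z":-0.02,"yaw":0,"grip":0.038},{"x":0,"y":0,"z":-0.06,"yaw":0,"grip":0.045},{"x":0,"y":0,"z":-0.1,"yaw":0,"grip":0.045},{"x":0,"y":0,"z":-0.14,"yaw":0,"grip":0.045}]'|tail -1
for i in 1 2; do python3 -m crank '[{"x":0,"y":0,"z":-0.01,"yaw":0.07,"grip":0.045},{"x":0,"y":0,"z":-0.02,"yaw":0.15,"grip":0.045},{"x":0,"y":0,"z":-0.03,"yaw":0.23,"grip":0.045},{"x":0,"y":0,"z":-0.045,"yaw":0.31,"grip":0.045},{"x":0,"y":0,"z":-0.055,"yaw":0.368,"grip":0.045}]' | tail -1; done
python3 -c "
from h import *
plan(560,-95,335,90)"
```

```text
time_s: 62.98
ee_pos: [505.7, -51.2, 84.9]
ee_rot: [179.9, 0.1, 132.2]
force: [-0.1, 0.5, -0.2]
gripper_force: 0.0
gripper_force: 0.0
gripper_force: 0.0
t 64.2 pos [505.3 -51.2 335.9] yaw 89.85 j6 -6.9 | shift m [-0.0437  0.0548  0.0009] n 70 calls 1 turn rad -0.0026
```

```bash

python3 -m crank '[{"x":-0.02,"y":0.027,"z":0,"yaw":0,"grip":0.045},{"x":-0.0437,"y":0.0548,"z":0,"yaw":0,"grip":0.045},{"x":-0.0437,"y":0.0548,"z":0,"yaw":0,"grip":0.045},{"x":-0.0437,"y":0.0548,"z":0,"yaw":0,"grip":0.045},{"x":-0.0437,"y":0.0548,"z":0,"yaw":0,"grip":0.045}]'|tail -1
python3 -m crank '[{"x":0,"y":0,"z":0,"yaw":0,"grip":0.045},{"x":0,"y":0,"z":0,"yaw":0,"grip":0.045},{"x":0,"y":0,"z":0,"yaw":0,"grip":0.045},{"x":0,"y":0,"z":0,"yaw":0,"grip":0.045},{"x":0,"y":0,"z":0,"yaw":0,"grip":0.045}]' | tail -1
python3 crate.py wrist
python3 - <<'E'
from m import *
c=camera_model('wrist');im=grab_frame('wrist');np.save('fin.npy',im)
# merged white mask of the kit in the crate at shoulder height, per item in crate coordinates
th=np.radians(-2.2);C=np.array([559,-20.7])
g=rect(im,c,66,440,-110,680,70).min(2)
M=cv2.getRotationMatrix2D((float((559-440)*2),float((-20.7+110)*2)),-2.2,1); g=cv2.warpAffine(g,M,(480,360))
g2=cv2.resize(g[35:325,20:460],(110,58),interpolation=cv2.INTER_AREA)
for r in g2[::-1][::2]: print(''.join(' .:-=+*#%@'[min(9,int(v)//24)] for v in r))
E
```

```text
gripper_force: 0.0
gripper_force: 0.0
sqa [495.8  12.7] uv [-64.4  31. ] box [31.5 29.5] white [494.9  14.2  55.6  55.8  88.1]
sqb [625.2 -58. ] uv [ 67.6 -34.7] box [31.5 29. ] white [628.1 -58.6  55.9  54.2  87.9]
slim [571.8 -52.7] uv [ 14.  -31.5] box [28.5 28.5] white [574.2 -37.2  23.2  32.7  86.5]
obl [504.4 -49.7] uv [-53.5 -31. ] box [31.  28.5] white [503.4 -48.8  54.4  85.7  87.6]
jarA [(np.float32(625.4), np.float32(9.0), np.float32(13.75))] [(np.float32(626.4), np.float32(8.5), np.float32(30.1))]
jarB [(np.float32(561.4), np.float32(12.0), np.float32(15.1))] [(np.float32(560.4), np.float32(12.0), np.float32(30.05))]
++++++++++++++++++++++++++++++++++++++++++++++++++++++++++++++++++++=+++++++++++++++++++++++++++++++++++++++++
++++++++++++++++++++++++++++++++++++++++++++++++++++++++++++++++++++************+**********+**+***********++++
==++=:...:------------------------:...............:-======:.......................:-==+++==-:...........=+*+++
==++=::=#%%%%%%%%%%%%%%%%%%%%%%%%%%#===+++++++**#########%%###*++++++++++++++++*#######%%%%%###*=--:....=**+++
=+++=::+#%%%%%%%%%%
[... 2055 characters left out ...]
#%#++=: .::::::::::::::=%%%*=+*+**
-----=+++++++++++++-.   .. ....:=+++++++++++++*%#=---+++-:.:::::::::=#*-::-+#%%#++=:..::::::::::::-*%%%#=+*+*+
------+++++++++**++++==-:::-==++++++++++++++++*##=---*#%%%#+----=+#%%%*-::-+#%%%%##*+=::::::::::-+#%%%%*=+****
:-----++++++*#%%#*+++++++++++++++++++++++++++++##=---*#%%%%%%%%%%%%%%%*-::-+#%%%%%%%%%%%%#*++*#%%%%%%%%*=+*+=+
----::-======+##*==============================*+----=*###############=:::-+#%%%%%%%%%%%%%%%%%%%%%%%%%%*=+**+=
--:-:::::::::::::::::::::::::::::::::::::::::::::::::::::::::::::::::::::::-+++***********************+==+*++*
-------------=++=-----------------------------=+++++++++++++++++++++++++++++++++++++++++++++++++++++++++++++++
```

The kit stands in two neat rows. Only the right-hand square shows a 2–3 mm cap/shoulder offset, so I check it from straight above for tilt.

```bash

python3 -m crank '[{"x":-0.01,"y":0.03,"z":0.03,"yaw":0,"grip":0.045},{"x":-0.02,"y":0.066,"z":0.06,"yaw":0,"grip":0.045},{"x":-0.033,"y":0.066,"z":0.085,"yaw":0,"grip":0.045},{"x":-0.033,"y":0.066,"z":0.085,"yaw":0,"grip":0.045},{"x":-0.033,"y":0.066,"z":0.085,"yaw":0,"grip":0.045}]'|tail -1
python3 -m crank '[{"x":0,"y":0,"z":0,"yaw":0,"grip":0.045},{"x":0,"y":0,"z":0,"yaw":0,"grip":0.045},{"x":0,"y":0,"z":0,"yaw":0,"grip":0.045},{"x":0,"y":0,"z":0,"yaw":0,"grip":0.045},{"x":0,"y":0,"z":0,"yaw":0,"grip":0.045}]' | tail -1
python3 - <<'E'
from m import *
c=camera_model('wrist');im=grab_frame('wrist');print(ray(c,320,200)[0].round())
def cap(x,y,im=im,c=c):
    r=24;R=rect(im,c,92,x-r,y-r,x+r,y+r).max(2);m=cv2.morphologyEx((R<80).astype(np.uint8),2,np.ones((7,7)))
    n,l,st,ce=cv2.connectedComponentsWithStats(m);i=1+np.argmax(st[1:,4]);return np.round([x-r+ce[i][0]/2,y-r+ce[i][1]/2],1),st[i,2:4]/2
print('sqb',cap(626,-57),[np.round(np.hstack(white(im,c,626,-57,60,66,t)),1) for t in(150,170,190)])
print('slim',cap(572,-53))
# height of the shoulder/cap: two views
a=np.load('fin.npy')
E
```

```text
gripper_force: 0.0
gripper_force: 0.0
[625. -58. 408.]
sqb (array([627.6, -59.1]), array([28., 28.])) [array([628.3, -54.6,  64.4,  56.7,  87.4]), array([628.4, -58.3,  55.5,  55.7,  87.3]), array([628.5, -58.1,  53.7,  53.9,  87.3])]
slim (array([573.3, -53.7]), array([34., 28.]))
```

The square is upright: its cap/shoulder offset is the same as on the table, and its diameter and size are right. One last numeric check that the scraper hasn't moved, then hand in.

```bash
python3 - <<'E'
from h import *
ct=camera_model('top');T=grab_frame('top')
up=np.array([0,0,1.]);rx=np.array([np.cos(np.radians(-72)),np.sin(np.radians(-72)),0]);t=np.radians(35)
sl=rx*np.cos(t)+up*np.sin(t);n=-rx*np.sin(t)+up*np.cos(t);M=np.array([357,-342.2,100.])
q=proj(ct,M+52*sl+7*n);e=[proj(ct,M+k*sl+7*n).round(1) for k in(0,105)];print(q,e)
h=cv2.cvtColor(T,cv2.COLOR_RGB2HSV);x0,y0=int(q[0])-35,int(q[1])-25;w=h[y0:y0+50,x0:x0+70]
m=((w[...,0]>14)&(w[...,0]<32)&(w[...,1]>70)&(w[...,2]>110)).astype(np.uint8)
k,l,st,ce=cv2.connectedComponentsWithStats(m);i=1+np.argmax(st[1:,4]);print(ce[i]+[x0,y0],st[i]+[x0,y0,0,0,0])
print(state()['time_s'],state()['force'])
E
```

```text
[469.96435439 273.550341  ] [array([447.9, 279.1]), array([494. , 267.5])]
[472.2983871  271.57459677] [450 261  46  22 496]
66.1 [-0.55677003  0.53649517  0.37358493]
```

Top view puts the handle about 2 px off the prediction. That is within calibration, but I'll confirm it once from close by.

```bash
python3 -m crank '[{"x":0,"y":0,"z":-0.02,"yaw":-0.07,"grip":0.045},{"x":0,"y":0,"z":-0.04,"yaw":-0.14,"grip":0.045},{"x":0,"y":0,"z":-0.052,"yaw":-0.21,"grip":0.045},{"x":0,"y":0,"z":-0.052,"yaw":-0.28,"grip":0.045},{"x":0,"y":0,"z":-0.052,"yaw":-0.314,"grip":0.045}]'|tail -1
python3 -m crank '[{"x":0,"y":0,"z":0,"yaw":0,"grip":0.045},{"x":0,"y":0,"z":0,"yaw":0,"grip":0.045},{"x":0,"y":0,"z":0,"yaw":0,"grip":0.045},{"x":0,"y":0,"z":0,"yaw":0,"grip":0.045},{"x":0,"y":0,"z":0,"yaw":0,"grip":0.045}]' | tail -1
python3 -c "
from h import *
plan(389.6,-439.9,302,108)"
```

```text
gripper_force: 0.0
gripper_force: 0.0
t 66.9 pos [ 625.9 -127.7  301.2] yaw 108.03 j6 -30.6 | shift m [-0.2237 -0.3213 -0.0008] n 392 calls 2 turn rad 0.0005
```

```bash
for i in 1 2; do python3 -m crank '[{"x":-0.022,"y":-0.032,"z":0,"yaw":0,"grip":0.045},{"x":-0.044,"y":-0.064,"z":0,"yaw":0,"grip":0.045},{"x":-0.067,"y":-0.096,"z":0,"yaw":0,"grip":0.045},{"x":-0.09,"y":-0.129,"z":0,"yaw":0,"grip":0.045},{"x":-0.1119,"y":-0.1607,"z":0,"yaw":0,"grip":0.045}]'|tail -1; done
python3 -m crank '[{"x":0,"y":0,"z":0,"yaw":0,"grip":0.045},{"x":0,"y":0,"z":0,"yaw":0,"grip":0.045},{"x":0,"y":0,"z":0,"yaw":0,"grip":0.045},{"x":0,"y":0,"z":0,"yaw":0,"grip":0.045},{"x":0,"y":0,"z":0,"yaw":0,"grip":0.045}]' | tail -1
python3 sh.py
python3 - <<'E'
from h import *
W=np.load('wl.npy').astype(float)
for a,b in[(283,290),(292,298),(300,306),(316,332),(340,346),(350,356),(358,364),(368,374)]:
    m=W[:,a:b].mean(1); print(a,[tuple(int(t) for t in m[j]) [:3:2] for j in range(60,100,2)])
E
```

```text
gripper_force: 0.0
gripper_force: 0.0
gripper_force: 0.0
[0.32145045 0.47173827 0.2676736 ]
side rows [(60, 24), (61, 18), (83, 15), (84, 19), (92, 10), (160, 20)]
mid rows [(69, 64), (70, 25), (77, 27), (78, 22), (79, 15), (83, 26), (115, 14), (179, 28)]
0 shoulder top/base [322.6  78.8] [322.6  84.2]
3 shoulder top/base [322.6  81.2] [322.6  86.6]
6 shoulder top/base [322.6  83.6] [322.6  88.9]
10 shoulder top/base [322.6  86.8] [322.6  92.1]
15 shoulder top/base [322.6  90.9] [322.6  96.2]
lip [322.6  73.8] sill [322.6  86.8]
283 [(201, 89), (141, 64), (142, 64), (137, 62), (137, 62), (140, 63), (131, 59), (132, 60), (136, 62), (160, 72), (168, 75), (174, 78), (165, 74), (125, 57), (118, 55), (114, 53), (129, 105), (153, 142), (145, 134), (149, 139)]
292 [(200, 89), (142, 65), (141, 63), (138, 64), (136, 60), (146, 105), (160, 124), (177, 130), (177, 129), (165, 126), (165, 125), (153, 110), (152, 78), (129, 59), (125, 57), (120, 54), (113, 52), (112, 53), (116, 53), (84, 64)]
300 [(199, 87), (141, 65), (142, 64), (137, 63), (136, 60), (157, 135), (178, 165), (180, 166), (178, 165
[... 572 characters left out ...]
1), (194, 84), (149, 135)]
350 [(181, 80), (141, 63), (141, 64), (135, 61), (136, 62), (126, 63), (136, 74), (153, 82), (168, 87), (174, 90), (174, 90), (184, 90), (161, 72), (136, 62), (133, 61), (130, 60), (122, 54), (137, 62), (120, 55), (97, 88)]
358 [(169, 75), (134, 60), (132, 60), (126, 57), (126, 58), (131, 60), (123, 57), (126, 57), (135, 62), (173, 77), (174, 76), (188, 83), (161, 73), (133, 60), (131, 60), (130, 59), (111, 50), (117, 54), (111, 50), (95, 87)]
368 [(167, 74), (134, 62), (131, 59), (126, 58), (125, 57), (114, 75), (138, 88), (145, 88), (140, 85), (135, 80), (146, 77), (183, 82), (147, 66), (129, 61), (124, 56), (123, 56), (144, 66), (166, 74), (153, 68), (142, 131)]
```

```bash
python3 -c "
from workcell import *
print(job_done())"
```

```text
the job is handed in; nothing more can be done
None
```

The job is handed in: the scraper is fully home in the free slot, and both jars and all four bottles and canisters stand upright in the crate in two neat rows; no other bench item was handled.

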